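# Put two bottles away in the flap-covered crate

## Robot

A 6-joint arm with a two-finger parallel gripper is mounted at the origin on a cart in front of the work surface, level with it; the furniture and walls round the work are solid. World frame = base frame: x ahead of the robot, y to its left, z up, the work surface at z = 0. Lengths are in mm, angles in rad, forces in N, time in s.
With the tool pointing down it reaches from about 350 to 950 mm from the base axis. Payload 17.4 kg.
Tool frame: the origin (TCP) lies midway between the tips of the shut fingers; the grasp point (between the pads) lies 19 mm behind it (robot.hold_point_z is the distance from the TCP to the grasp point, in mm); z points along the fingers, y is the direction in which the jaws open and shut (so a half turn about z gives the same grasp; the last joint's range is limited). The gripper opens to 93 mm and grips with 3 to 60 N. Pads are 15 mm wide; open, the fingers measure 128 mm over their backs; the gripper's body (75 mm by 188 mm) begins 65 mm behind the grasp point.
Start: joints at [1.082, 0.116, 1.442, -0, 1.584, -0.038], TCP at [294.096, 607.569, 218.646] pointing down, gripper open.
Joint ranges: [-2.83, 2.83], [-0.83, 2.19], [0.07, 2.5], [-1.14, 4.28], [0.01, 3], [-2.97, 2.97]. Speed limits (rad/s): [1.89, 1.89, 2.22, 3.14, 3.14, 3.14].

## Interface

Orientations are given as a rotation vector (axis times angle).
In Python, from station import robot gives the robot as it stands.
- The arm moves only by the tool send_rows, never from a script. Its argument "moves" is a list of rows, each a list of 7 numbers: the shift along the tool's x, y, z in m, then the turn, a rotation vector about the tool's x, y, z in rad, then the finger opening in m, from 0 to 0.093. In form: [[x, y, z, rx, ry, rz, jaw], ...]. A call has exactly 5 rows; each row shifts and turns the pose as measured when the row begins, along the tool's axes as they then stand; what a row does not reach is not made up. A row lasts 1/12 s, in which the tool goes at most 41.7 mm and 7.16 degrees, less where a joint would pass 70% of its speed; a pose out of reach is approached as far as the arm can. A call is refused whole if a number of a shift passes 0.0417 or a number of a turn 0.125, either way. A call with a gripper value outside its range is refused whole. The fingers move at their own pace and stop on an object; the grip force is fixed at half the most. Time passes only in rows, so rows that do not move let the fingers close, or fill a call up. It gives the time, the measured TCP pose, the force and the opening at its end, in the units of the state.
- robot.sense(): the state, without advancing time (a new reading comes with each control period).
- robot.camera(name): name is "side" or "top"; returns a dict with "frame" (420x560x3 uint8, red, green, blue), "intrinsics" (3x3 intrinsics, pixels), "extrinsics" (4x4, takes a point from camera to world coordinates). Camera axes: x right, y down, z forward; pixel columns grow to the right and rows downward; lengths in mm; the calibration is good to about 2 mm. A picture is of the moment at which its call begins. There is no depth.
- robot.finish_job(): hands the job in, once; it reports no verdict.
Trained networks look in the newest picture that a camera, given by its name, has taken for a name from the list of things; names that differ only in an ending like _2 or _b are one class to them, and where a whole thing is asked for, a point or a joint stands for the part that bears it (a point fixed in the world has none). Each returns a list of dicts, best first, with "score" (0 to 1); they miss things now and then, are a little off and sometimes report something else, mostly with a low value. They report only what shows in the picture. A call takes as long as a camera call. They do not tell look-alikes from the thing itself.
- robot.recognise(label, camera): "at" ([column, row] in pixels, amid what is visible of it).
- robot.trace(label, camera): "pixels" (420x560 bool, what is visible of it) and "at" ([column, row] in pixels, amid what is visible of it).
The state is a dict: "time": time; "joint_pos": joint angles; "qd": joint speeds; "joint_efforts": joint torques, N m; "tool_pos": TCP position; "eef_rot": TCP orientation; "wrist_force": force on the tool from outside, world axes, zero at the start; "wrist_torque": the same for the moment, N m; "gripper_width": opening from 0.0 (shut) to 1.0 (fully open).
Only numpy, scipy, OpenCV 4.12 (cv2) and the standard library are available. Lean on these libraries where they do the work, as an engineer would, in place of code of your own. Each camera call takes 0.05 s, during which the arm holds its last target.

## Task

Put the two white bottles away in the crate, one in each of its two empty cells. Three of the five cells already hold a tin hidden under the sprung flaps, so feel for the empty ones by pressing gently in the middle of the flaps (those of an empty cell give way, do not force the others), then push each bottle down through the flaps until it stands upright on the cell floor. Keep the bottles upright and leave the other things on the bench where they are.

Things in the scene. Friction and masses are not known exactly. Their poses are not given: they have to be found in the camera images.
- crate: Low wooden crate fixed to the bench, 90 (x) x 378 (y) x 50 mm high: five cells in a row along its y axis, 74 mm apart, each 74 (x) x 66 (y) mm inside, between 8 mm walls. Wall tops are 50 mm, cell floors 6 mm above the origin (centre of its underside; z up). Sprung flaps cover the cells. Three cells, drawn afresh each time, hide a tin 34 mm high; the other two are empty.
- bottle_a: White bottle, green label, black cap, standing on the bench; 55 mm across, 128 mm high, about 0.2 kg. Round, straight-sided up to 88 mm: grip it there (the cap is not solid above 112 mm). In a cell it stands 84 mm out of the wall tops. Set on closed flaps, it does not sink through the flaps by its own weight; pushing it through takes up to about 7 N, most at first. Origin: centre of its underside; z: its upright axis.
- bottle_b: Second white bottle, the same as bottle_a in every way. Origin: centre of its underside; z is its upright axis.
- candle_cup: Bystander: turned wooden candle holder, 67 mm across, 62 mm high. Origin: centre of its underside.
- brown_bottle: Bystander: smaller brown bottle with a red cap, 47 mm across, 106 mm high. Origin: centre of its underside.
- wood_block: Bystander: flat rectangular block, 47 x 85 x 24 mm, lying on the bench. Origin: centre of its underside.
- cell1 (a point): Middle of cell 1, at the crate's -y end, at the height of the wall tops, 44 mm above the cell floor; axes as the crate's. Like every cell it is closed by two wooden flaps 3 mm thick and 36 mm long, hinged on the crate's long sides and meeting over the cell's middle, 1.5 mm below the wall tops. They swing only down into the cell and spring back.
- cell2 (a point): Middle of cell 2 of the crate, at the height of the wall tops, 44 mm above the cell floor. Axes as the crate's. Pressed in the middle, the flaps of an empty cell yield to 1 to 4 N and go on yielding for 30 mm; those of a cell with a tin stop hard, their middle 6 to 9 mm below the wall tops.
- cell3 (a point): Middle of cell 3 of the crate, at the height of the wall tops, 44 mm above the cell floor. Axes as the crate's.
- cell4 (a point): Middle of cell 4 of the crate, at the height of the wall tops, 44 mm above the cell floor. Axes as the crate's.
- cell5 (a point): Middle of cell 5, at the crate's +y end, at the height of the wall tops, 44 mm above the cell floor. Axes as the crate's.
Not all that is in view belongs to the job. Leave any yellow look-alike of the bottle_a alone.

How it is judged:
By the outcome, as a careful person would: the job done as asked, in the order asked, and still so for the second after the job is handed in, with the robot touching nothing.
It also fails if it takes over 67 s, if anything falls off the work surface, if the arm or the gripper's body presses on something with over 40 N, if the wrist force passes 120 N, or if a joint passes its speed limit or range.

## Working session

There is one attempt and no reset: what is moved stays moved. The work goes in short steps, Python scripts to look and compute and a tool call to move; the robot and the scene stay as the last step left them, time stands still between calls to the robot, and variables do not carry over. Pictures are saved under pics/ and viewed, and the job is handed in when it is done.

Besides the shell and the picture viewer there is one more tool, called after ">>>" as a command line: name --pt "numbers of a row" for each row, then --argument value for the rest. send_rows: Moves the arm, as the interface text tells. Its arguments: {"type":"object","properties":{"moves":{"type":"array","items":{"type":"array","items":{"type":"number"}}}},"required":["moves"]}

```bash
mkdir -p pics; ls; python3 - <<'E'
from station import robot
import cv2
for n in("side","top"):
    c=robot.camera(n); cv2.imwrite(f"pics/{n}0.png",c["frame"][:,:,::-1]); print(n,c["intrinsics"],c["extrinsics"].round(3))
print(robot.sense(), robot.hold_point_z)
E
```

```text
pics
side [[456.10150578   0.         276.93408693]
 [  0.         456.10150578 210.47507315]
 [  0.           0.           1.        ]] [[ 9.350000e-01 -1.950000e-01  2.970000e-01  1.325480e+02]
 [-3.550000e-01 -5.530000e-01  7.540000e-01 -1.025858e+03]
 [ 1.700000e-02 -8.100000e-01 -5.860000e-01  8.786890e+02]
 [ 0.000000e+00  0.000000e+00  0.000000e+00  1.000000e+00]]
top [[478.85458963   0.         289.52708327]
 [  0.         478.85458963 200.50707774]
 [  0.           0.           1.        ]] [[-2.600000e-02 -9.920000e-01  1.250000e-01  3.642340e+02]
 [-1.000000e+00  2.700000e-02  8.000000e-03 -1.040000e+00]
 [-1.100000e-02 -1.250000e-01 -9.920000e-01  1.490385e+03]
 [ 0.000000e+00  0.000000e+00  0.000000e+00  1.000000e+00]]
{'time': 0.1, 'joint_pos': array([ 1.08217032e+00,  1.16403554e-01,  1.44218647e+00, -1.71943057e-05,
        1.58398406e+00, -3.78346241e-02]), 'qd': array([-1.44863572e-05, -2.66567759e-03, -9.30328076e-04, -1.33341199e-03,
       -1.92208186e-04,  1.74261058e-03]), 'joint_efforts': array([ 2.23991214e-03, -7.22891164e+01, -6.23862505e+01,  7.80770299e-02,
        2.25767627e-02, -6.14170654e-05]), 'tool_pos': array([294.03294533, 607.3959285 , 218.0096855 ]), 'eef_rot': array([-7.02067907e-01, -3.06189527e+00,  1.49544009e-03]), 'wrist_force': array([-0.59464583, -0.09410579, -0.12762715]), 'wrist_torque': array([ 0.03851081, -0.00190121,  0.00675341]), 'gripper_width': 0.9987942317681752} 18.8
```

View pics/side0.png

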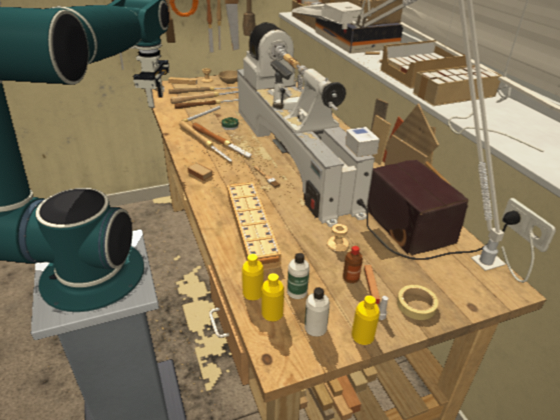

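View pics/top0.png

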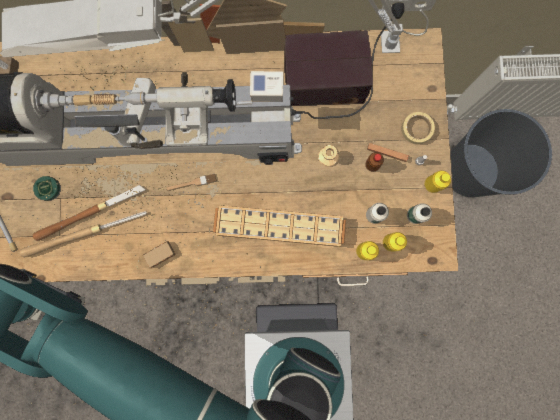

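Top view: crate from about (217,223) to (343,232), white bottles near (378,213) and (420,214), yellow look-alikes at (369,251), (396,242) and (440,181). Next I'll zoom in and measure.

```bash
cat > h.py <<'E'
import numpy as np, cv2
def proj(c,p):
    T=np.linalg.inv(c["extrinsics"]); q=np.atleast_2d(p)@T[:3,:3].T+T[:3,3]
    u=q@np.array(c["intrinsics"]).T; return u[:,:2]/u[:,2:]
def atz(c,uv,z):
    uv=np.atleast_2d(uv); d=np.c_[uv,np.ones(len(uv))]@np.linalg.inv(c["intrinsics"]).T@c["extrinsics"][:3,:3].T
    o=c["extrinsics"][:3,3]; return o+d*((z-o[2])/d[:,2])[:,None]
E
python3 - <<'E'
from station import robot
from h import *
cs={n:robot.camera(n) for n in("side","top")}
for l in("crate","bottle_a","candle_cup","brown_bottle","wood_block"):
  for n in cs:
    for r in robot.trace(l,n)[:6]:
        m=r["pixels"]; ys,xs=np.where(m); print(l,n,round(r["score"],2),np.round(r["at"],1),m.sum(),xs.min(),xs.max(),ys.min(),ys.max(),"z0",atz(cs[n],r["at"],0 if l=="crate" else 64)[0].round(0))
t=cs["top"]["frame"][:,:,::-1]; s=cs["side"]["frame"][:,:,::-1]
cv2.imwrite("pics/t1.png",cv2.resize(t[140:275,205:460],None,fx=3.1,fy=3.1,interpolation=cv2.INTER_CUBIC))
cv2.imwrite("pics/s1.png",cv2.resize(s[170:350,215:395],None,fx=3.3,fy=3.3,interpolation=cv2.INTER_CUBIC))
E
```

```text
crate side 0.91 [254.  224.6] 2621 227 280 183 269 z0 [483.  58.   0.]
crate top 0.94 [280.4 227.4] 3920 213 345 206 245 z0 [468.  41.   0.]
bottle_a side 0.91 [316.5 312.2] 1048 303 328 287 336 z0 [ 489. -387.   64.]
bottle_a side 0.87 [272.2 296.2] 894 261 283 274 320 z0 [ 409. -304.   64.]
bottle_a side 0.8 [251.9 279.9] 823 241 262 254 299 z0 [ 380. -235.   64.]
bottle_a side 0.69 [298.1 275.4] 894 286 308 252 298 z0 [ 496. -259.   64.]
bottle_a side 0.6 [359.4 321.5] 1073 351 379 294 344 z0 [ 570. -446.   64.]
bottle_a top 0.87 [418.3 214.1] 384 407 431 203 223 z0 [ 492. -373.   64.]
bottle_a top 0.77 [376.8 212.4] 372 366 388 203 223 z0 [ 501. -249.   64.]
bottle_a top 0.74 [438.6 183.6] 423 425 450 171 192 z0 [ 583. -439.   64.]
bottle_a top 0.59 [395.5 243.3] 379 383 406 232 250 z0 [ 408. -300.   64.]
bottle_a top 0.53 [368.7 250.2] 335 357 378 241 259 z0 [ 389. -220.   64.]
bottle_a top 0.35 [278.9 229. ] 3890 213 344 206 246 z0 [459.  44.  64.]
candle_cup side 0.56 [337.6 241.9] 452 326 348 224 251 z0 [ 652. -174.   64.]
candle_cup top 0.62 [326.8 155.6] 313 319 338 146 166 z0 [ 678. -106.   64.]
candle_cup top 0.42 [372.1 161.2] 236 366 383 153 170 z0 [ 657. -243.   64.]
brown_bottle side 0.58 [349.1 266. ] 571 342 361 245 282 z0 [ 636. -272.   64.]
brown_bottle top 0.65 [376.  157.6] 265 365 383 152 171 z0 [ 668. -255.   64.]
wood_block side 0.6 [199.3 170.9] 283 187 211 163 180 z0 [376. 329.  64.]
wood_block top 0.92 [155.9 254.6] 415 144 173 242 266 z0 [393. 411.  64.]
```

View pics/t1.png

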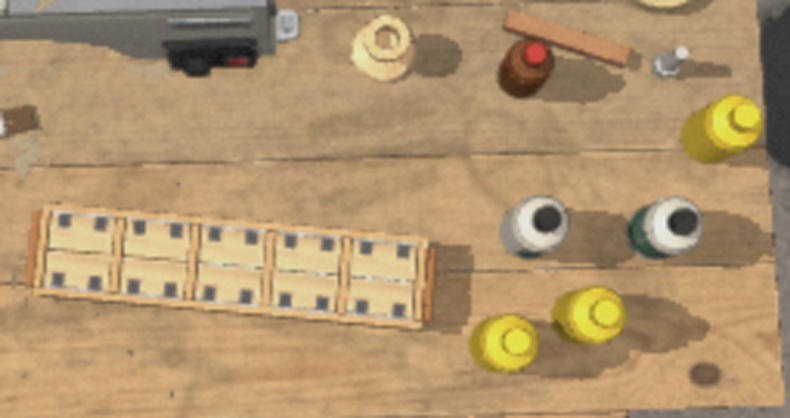

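View pics/s1.png

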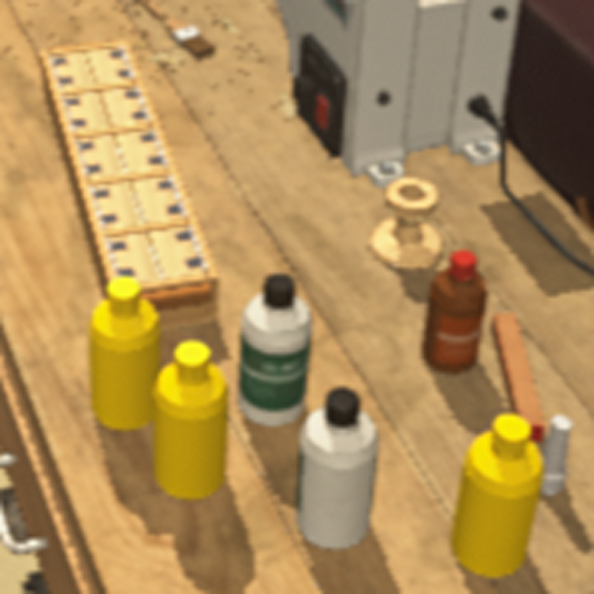

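```bash
cat >> h.py <<'E'
def sil(c,x,y,prof=((0,27.5),(85,27.5),(100,20),(110,12),(128,11))):
    a=np.linspace(0,2*np.pi,40); P=np.concatenate([np.c_[x+r*np.cos(a),y+r*np.sin(a),a*0+z] for z,r in prof]); K=8
    m=np.zeros((420*4,560*4),np.uint8)
    for i in range(len(prof)-1):
        u=proj(c,P[i*40:(i+2)*40])
        cv2.fillConvexPoly(m,cv2.convexHull(((u+.5)*4-.5).round().astype(np.int32)),1)
    return cv2.resize(m.astype(np.float32),(560,420),interpolation=cv2.INTER_AREA)
E
python3 - <<'E'
from station import robot
from h import *
from scipy.optimize import minimize
cs={n:robot.camera(n) for n in("side","top")}
tr={n:robot.trace("bottle_a",n) for n in cs}
for x0,y0 in((497,-255),(492,-378)):
  out={}
  ms={}
  for n in cs:
    e=proj(cs[n],[x0,y0,64])[0]
    ms[n]=min(tr[n],key=lambda r:np.hypot(*(np.array(r["at"])-e)))["pixels"].astype(np.float32)
  for k in(("side",),("top",),("side","top")):
    f=lambda p:sum(np.abs(sil(cs[n],*p)-ms[n]).sum() for n in k)
    r=minimize(f,(x0,y0),method="Nelder-Mead",options=dict(initial_simplex=[(x0-12,y0-10),(x0+12,y0-8),(x0,y0+12)])); print(k,r.x.round(1),round(r.fun),[ms[n].sum() for n in k])
c=cs["top"]; s=cs["side"]
tc=np.array([(548,218),(683,220)])/3.1+(205,140)-.3; sc=np.array([(279,283),(343,398)])/3.3+(215,170)-.3
print("caps top",atz(c,tc,128).round(1),"side",atz(s,sc,128).round(1))
# crate
from scipy.optimize import least_squares
tp=np.array([(40,206),(428,238),(422,326),(35,293)])/3.1+(205,140)-.3   # crop corners of wall tops
loc=np.array([(45,189,50),(45,-189,50),(-45,-189,50),(-45,189,50)],float)
sp=np.array([(42,48),(128,44),(214,280),(112,297)])/3.3+(215,170)-.3
ls=np.array([(-45,189,50),(45,189,50),(45,-189,50),(-45,-189,50)],float)
def W(p,l):
    a=p[2]; R=np.array([[np.cos(a),-np.sin(a),0],[np.sin(a),np.cos(a),0],[0,0,1]]); return l@R.T+[p[0],p[1],0]
for use in("t","s","ts"):
    f=lambda p:np.concatenate(([ (proj(c,W(p,loc))-tp).ravel()] if"t" in use else[])+([(proj(s,W(p,ls))-sp).ravel()] if "s" in use else []))
    r=least_squares(f,(465,42,0.05)); print(use,r.x.round(3),r.fun.round(1))
p=r.x
im=cs["top"]["frame"][:,:,::-1].copy(); 
for n,fx,(a,b,c0,d) in(("top",3.1,(140,275,205,460)),("side",3.3,(170,350,215,395))):
    im=cv2.resize(cs[n]["frame"][a:b,c0:d,::-1],None,fx=fx,fy=fx,interpolation=cv2.INTER_CUBIC)
    Q=[]
    for sx in(-45,-37,37,45):
        for yy in(-189,189): Q.append((sx,yy,50))
    L=[(Q[i],Q[i+1]) for i in range(0,8,2)]+[((-45,y,50),(45,y,50)) for k in range(-2,3) for y in(74*k-33,74*k+33)]
    for q in L:
        u=((proj(cs[n],W(p,np.array(q,float)))-(c0,a)+.5)*fx).round().astype(int); cv2.line(im,u[0].tolist(),u[1].tolist(),(0,0,255),1)
    cv2.imwrite(f"pics/{n}_fit.png",im)
for k in range(-2,3): print("cell",k+3,W(p,np.array([(0,74.*k,50)])).round(1))
E
```

```text
('side',) [ 498.2 -251.3] 42 [np.float32(834.0)]
('top',) [ 500.6 -252.6] 15 [np.float32(364.0)]
('side', 'top') [ 498.9 -251.7] 84 [np.float32(834.0), np.float32(364.0)]
('side',) [ 494.4 -376.5] 56 [np.float32(1016.0)]
('top',) [ 494.9 -380. ] 24 [np.float32(402.0)]
('side', 'top') [ 494.2 -376.9] 101 [np.float32(1016.0), np.float32(402.0)]
caps top [[ 501.2 -251.9  128. ]
 [ 495.9 -375.7  128. ]] side [[ 497.7 -255.7  128. ]
 [ 492.6 -379.9  128. ]]
t [ 4.71086e+02  4.36280e+01 -1.10000e-01] [ 0.7 -0.7  0.1 -0.8 -0.1  0.6 -0.7  0.8]
s [ 4.67626e+02  3.80050e+01 -1.28000e-01] [-0.2  0.9  0.2 -0.8  0.7  0.1 -0.8 -0.3]
ts [ 4.69621e+02  4.22150e+01 -1.19000e-01] [ 1.4 -0.8  0.6  0.3  0.2  1.7 -0.3  0.7 -0.4  0.3 -0.2 -1.6  1.4 -1.2
  0.1 -1.4]
cell 1 [[ 452.  -104.7   50. ]]
cell 2 [[460.8 -31.3  50. ]]
cell 3 [[469.6  42.2  50. ]]
cell 4 [[478.4 115.7  50. ]]
cell 5 [[487.2 189.2  50. ]]
```

View pics/top_fit.png

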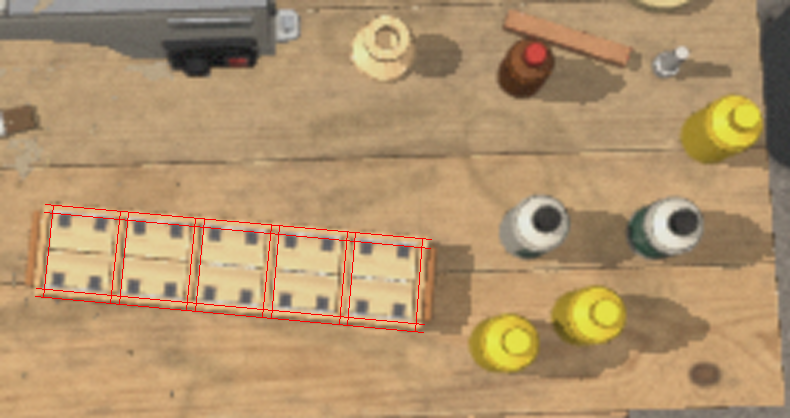

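View pics/side_fit.png

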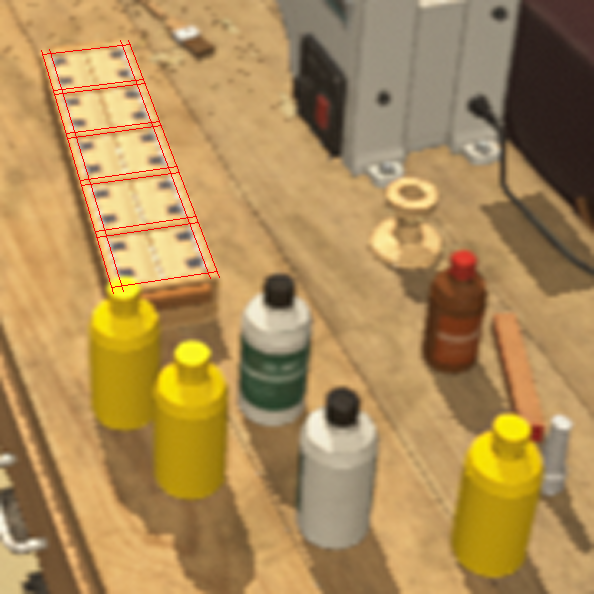

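```bash
cat >> h.py <<'E'
from scipy.spatial.transform import Rotation as Ro
def down(yaw): # tool z down, tool x axis at world yaw
    c,s=np.cos(yaw),np.sin(yaw); return Ro.from_matrix(np.array([[c,s,0],[s,-c,0],[0,0,-1]]))
def plan(robot,tgt,yaw=None,n=5,jaw=None):
    """rows straight to tgt (world mm) & yaw"""
    s=robot.sense(); p=s["tool_pos"]; R=Ro.from_rotvec(s["eef_rot"]); x=R.as_matrix()[:,0]; y0=np.arctan2(x[1],x[0])
    G=down(yaw if yaw is not None else y0); rel=(R.inv()*G).as_rotvec()
    print("t",round(s["time"],2),"pos",p.round(1),"yaw",round(y0,3),"F",s["wrist_force"].round(1),"w",round(s["gripper_width"]*93,1),"j",s["joint_pos"].round(2))
    d=(np.array(tgt)-p)
    need=max(np.linalg.norm(d)/41, np.linalg.norm(rel)/.124); print("rows needed",round(need,2),"worldd",d.round(1),"rel",rel.round(3))
    n=max(n,int(np.ceil(need))) ; n=-(-n//5)*5
    for i in range(n):
        Ri=R*Ro.from_rotvec(rel*i/n); v=Ri.inv().apply(d/n)/1000
        print([*v.round(4).tolist(),*(rel/n).round(3).tolist(),jaw])
def st(robot):
    s=robot.sense(); x=Ro.from_rotvec(s["eef_rot"]).as_matrix()
    print("t",round(s["time"],2),"pos",s["tool_pos"].round(1),"yaw",round(np.arctan2(x[1,0],x[0,0]),3),"tilt",x[:2,2].round(3),"F",s["wrist_force"].round(1),"w",round(s["gripper_width"]*93,1),"j",s["joint_pos"].round(2))
E
python3 - <<'E'
from station import robot
from h import *
print(Ro.from_rotvec(robot.sense()["eef_rot"]).as_matrix().round(2))
plan(robot,(487,189,90),3.14159-.119,jaw=0)
plan(robot,(487,189,90),3.14159/2-.119,jaw=0)
E
```

```text
[[-0.9   0.44  0.  ]
 [ 0.44  0.9   0.  ]
 [ 0.    0.   -1.  ]]
t 0.9 pos [294.1 607.6 218.7] yaw 2.691 F [-0.9 -0.3 -0.3] w 93.2 j [ 1.08  0.12  1.44  0.    1.58 -0.04]
rows needed 11.67 worldd [ 192.9 -418.6 -128.7] rel [ 0.    -0.    -0.332]
[-0.0237, -0.0195, 0.0086, 0.0, -0.0, -0.022, 0]
[-0.0233, -0.02, 0.0086, 0.0, -0.0, -0.022, 0]
[-0.0228, -0.0205, 0.0086, 0.0, -0.0, -0.022, 0]
[-0.0224, -0.021, 0.0086, 0.0, -0.0, -0.022, 0]
[-0.0219, -0.0215, 0.0086, 0.0, -0.0, -0.022, 0]
[-0.0214, -0.022, 0.0086, 0.0, -0.0, -0.022, 0]
[-0.0209, -0.0225, 0.0086, 0.0, -0.0, -0.022, 0]
[-0.0204, -0.0229, 0.0086, 0.0, -0.0, -0.022, 0]
[-0.0199, -0.0234, 0.0086, 0.0, -0.0, -0.022, 0]
[-0.0194, -0.0238, 0.0086, 0.0, -0.0, -0.022, 0]
[-0.0189, -0.0242, 0.0086, 0.0, -0.0, -0.022, 0]
[-0.0183, -0.0247, 0.0086, 0.0, -0.0, -0.022, 0]
[-0.0178, -0.0251, 0.0086, 0.0, -0.0, -0.022, 0]
[-0.0172, -0.0254, 0.0086, 0.0, -0.0, -0.022, 0]
[-0.0167, -0.0258, 0.0086, 0.0, -0.0, -0.022, 0]
t 0.9 pos [294.1 607.6 218.7] yaw 2.691 F [-0.9 -0.3 -0.3] w 93.2 j [ 1.08  0.12  1.44  0.    1.58 -0.04]
rows needed 11.67 worldd [ 192.9 -418.6 -128.7] rel [ 0.    -0.     1.239]
[-0.0237, -0.0195, 0.0086, 0.0, -0.0, 0.083, 0]
[-0.0253, -0.0175, 0.0086, 0.0, -0.0, 0.083, 0]
[-0.0266, -0.0153, 0.0086, 0.0, -0.0, 0.083, 0]
[-0.0278, -0.0131, 0.0086, 0.0, -0.0, 0.083, 0]
[-0.0288, -0.0108, 0.0086, 0.0, -0.0, 0.083, 0]
[-0.0296, -0.0083, 0.0086, 0.0, -0.0, 0.083, 0]
[-0.0302, -0.0059, 0.0086, 0.0, -0.0, 0.083, 0]
[-0.0305, -0.0034, 0.0086, 0.0, -0.0, 0.083, 0]
[-0.0307, -0.0008, 0.0086, 0.0, -0.0, 0.083, 0]
[-0.0307, 0.0017, 0.0086, 0.0, -0.0, 0.083, 0]
[-0.0304, 0.0042, 0.0086, 0.0, -0.0, 0.083, 0]
[-0.03, 0.0067, 0.0086, 0.0, -0.0, 0.083, 0]
[-0.0293, 0.0092, 0.0086, 0.0, -0.0, 0.083, 0]
[-0.0285, 0.0116, 0.0086, 0.0, -0.0, 0.083, 0]
[-0.0274, 0.0139, 0.0086, 0.0, -0.0, 0.083, 0]
```

>>> send_rows --pt "-0.0237 -0.0195 0.0086 0 0 -0.022 0" --pt "-0.0233 -0.02 0.0086 0 0 -0.022 0" --pt "-0.0228 -0.0205 0.0086 0 0 -0.022 0" --pt "-0.0224 -0.021 0.0086 0 0 -0.022 0" --pt "-0.0219 -0.0215 0.0086 0 0 -0.022 0"

```text
time: 1.32
tool_pos: [358.1, 468.0, 174.8]
eef_rot: [0.517, 3.099, 0.004]
wrist_force: [0.8, 0.5, 0.1]
gripper_width: 0.689
```

>>> send_rows --pt "-0.0214 -0.022 0.0086 0 0 -0.022 0" --pt "-0.0209 -0.0225 0.0086 0 0 -0.022 0" --pt "-0.0204 -0.0229 0.0086 0 0 -0.022 0" --pt "-0.0199 -0.0234 0.0086 0 0 -0.022 0" --pt "-0.0194 -0.0238 0.0086 0 0 -0.022 0"

```text
time: 1.73
tool_pos: [425.7, 322.5, 130.0]
eef_rot: [0.335, 3.122, 0.007]
wrist_force: [0.5, -0.3, -0.9]
gripper_width: 0.334
```

>>> send_rows --pt "-0.0189 -0.0242 0.0086 0 0 -0.022 0" --pt "-0.0183 -0.0247 0.0086 0 0 -0.022 0" --pt "-0.0178 -0.0251 0.0086 0 0 -0.022 0" --pt "-0.0172 -0.0254 0.0086 0 0 -0.022 0" --pt "-0.0167 -0.0258 0.0086 0 0 -0.022 0"

```text
time: 2.15
tool_pos: [494.8, 177.1, 85.8]
eef_rot: [0.153, 3.133, 0.009]
wrist_force: [0.2, -0.3, 0.2]
gripper_width: 0.011
```

```bash
python3 - <<'E'
from station import robot
from h import *
plan(robot,(487,189,54),3.14159-.119,jaw=0)
E
```

```text
t 2.15 pos [494.8 177.1  85.8] yaw 3.044 F [ 0.2 -0.3  0.2] w 1.0 j [ 0.29 -0.15  1.92  0.    1.36 -1.18]
rows needed 0.85 worldd [ -7.8  11.9 -31.8] rel [0.006 0.004 0.022]
[0.0018, 0.0022, 0.0064, 0.001, 0.001, 0.004, 0]
[0.0018, 0.0022, 0.0064, 0.001, 0.001, 0.004, 0]
[0.0018, 0.0022, 0.0064, 0.001, 0.001, 0.004, 0]
[0.0018, 0.0022, 0.0064, 0.001, 0.001, 0.004, 0]
[0.0018, 0.0022, 0.0064, 0.001, 0.001, 0.004, 0]
```

>>> send_rows --pt "0.0018 0.0024 0.0062 0.001 0.001 0.004 0" --pt "0.0018 0.0024 0.0062 0.001 0.001 0.004 0" --pt "0.0018 0.0024 0.0062 0.001 0.001 0.004 0" --pt "0.0018 0.0024 0.0062 0.001 0.001 0.004 0" --pt "0.0018 0.0024 0.004 0.001 0.001 0.004 0"

```text
time: 2.57
tool_pos: [488.1, 186.8, 54.5]
eef_rot: [-0.194, -3.135, 0.0]
wrist_force: [-0.3, -0.2, 0.2]
gripper_width: 0.001
```

```bash
python3 - <<'E'
from station import robot
from h import *
plan(robot,(487,189,54),3.14159-.119,jaw=0)
p=robot.sense()["tool_pos"]
for n in("side","top"):
    c=robot.camera(n); u=proj(c,p)[0]; print(n,u); a,b=int(u[1])-45,int(u[0])-60; im=cv2.resize(c["frame"][a:a+90,b:b+120,::-1],None,fx=6,fy=6,interpolation=cv2.INTER_CUBIC)
    v=((u-(b,a)+.5)*6).astype(int).tolist(); cv2.drawMarker(im,v,(0,0,255),0,20,1); cv2.imwrite(f"pics/{n}2.png",im)
E
```

```text
t 2.57 pos [488.1 186.8  54.5] yaw 3.018 F [-0.3 -0.2  0.2] w 0.1 j [ 0.32 -0.12  1.95 -0.    1.31 -1.13]
rows needed 0.06 worldd [-1.1  2.2 -0.5] rel [-0.    -0.001 -0.004]
[0.0003, 0.0004, 0.0001, -0.0, -0.0, -0.001, 0]
[0.0003, 0.0004, 0.0001, -0.0, -0.0, -0.001, 0]
[0.0003, 0.0004, 0.0001, -0.0, -0.0, -0.001, 0]
[0.0003, 0.0004, 0.0001, -0.0, -0.0, -0.001, 0]
[0.0003, 0.0004, 0.0001, -0.0, -0.0, -0.001, 0]
side [242.90355445 188.70085474]
top [231.40424104 220.86733526]
```

View pics/side2.png

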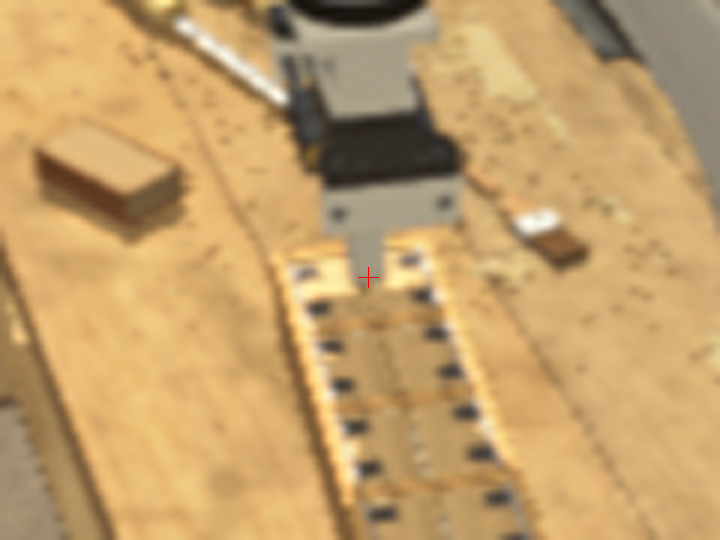

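View pics/top2.png

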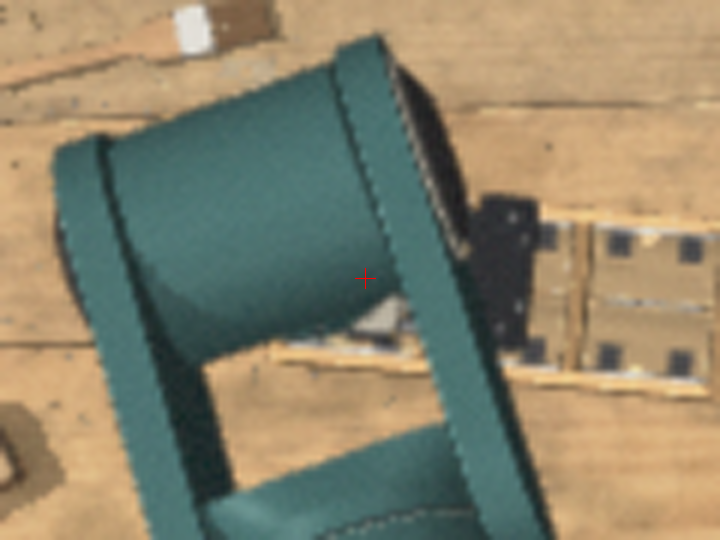

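The side view puts the fingertip, near (368,280), over cell 5's flap seam. Now I'll press gently.

>>> send_rows --pt "0.001 0.001 0.003 0 0 0 0" --pt "0 0.001 0.002 0 0 0 0" --pt "0 0 0.0015 0 0 0 0" --pt "0 0 0.0015 0 0 0 0" --pt "0 0 0.0015 0 0 0 0"

```text
time: 3.08
tool_pos: [487.2, 191.2, 45.7]
eef_rot: [0.187, 3.135, 0.0]
wrist_force: [-0.1, -1.2, 2.1]
gripper_width: 0.005
```

>>> send_rows --pt "0 0 0.001 0 0 0 0" --pt "0 0 0.001 0 0 0 0" --pt "0 0 0.001 0 0 0 0" --pt "0 0 0.001 0 0 0 0" --pt "0 0 0.001 0 0 0 0"

```text
time: 3.5
tool_pos: [487.7, 191.1, 40.8]
eef_rot: [0.188, 3.134, 0.001]
wrist_force: [0.6, -0.6, 3.4]
gripper_width: 0.007
```

>>> send_rows --pt "0 0 0.001 0 0 0 0" --pt "0 0 0.001 0 0 0 0" --pt "0 0 0.001 0 0 0 0" --pt "0 0 0.001 0 0 0 0" --pt "0 0 0.001 0 0 0 0"

```text
time: 3.92
tool_pos: [488.1, 191.1, 35.7]
eef_rot: [0.188, 3.133, 0.002]
wrist_force: [-0.1, -0.2, 3.0]
gripper_width: 0.004
```

```bash
python3 - <<'E'
from station import robot
from h import *
plan(robot,(487,189,56),3.14159-.119,jaw=0)
E
```

```text
t 3.92 pos [488.1 191.1  35.7] yaw 3.022 F [-0.1 -0.2  3. ] w 0.4 j [ 0.32 -0.1   1.97 -0.    1.28 -1.13]
rows needed 0.5 worldd [-1.1 -2.1 20.3] rel [ 0.001  0.003 -0.001]
[0.0002, -0.0004, -0.0041, 0.0, 0.001, -0.0, 0]
[0.0002, -0.0004, -0.0041, 0.0, 0.001, -0.0, 0]
[0.0002, -0.0004, -0.0041, 0.0, 0.001, -0.0, 0]
[0.0002, -0.0004, -0.0041, 0.0, 0.001, -0.0, 0]
[0.0002, -0.0004, -0.0041, 0.0, 0.001, -0.0, 0]
```

Cell 5 yields to 14 mm below the wall tops at 3 N, so it is empty. Next is cell 4.

>>> send_rows --pt "0 0 -0.01 0 0.001 0 0" --pt "0 0 -0.01 0 0.001 0 0" --pt "0 -0.026 -0.003 0 0.001 0 0" --pt "0 -0.026 0 0 0 0 0" --pt "0 -0.022 0 0 0 0 0"

```text
time: 4.33
tool_pos: [478.9, 118.5, 62.2]
eef_rot: [-0.181, -3.135, -0.003]
wrist_force: [0.3, -0.4, -0.6]
gripper_width: 0.005
```

>>> send_rows --pt "0 0 0.003 0 0 0 0" --pt "0 0 0.003 0 0 0 0" --pt "0 0 0.002 0 0 0 0" --pt "0 0 0.002 0 0 0 0" --pt "0 0 0.001 0 0 0 0"

```text
time: 4.75
tool_pos: [479.5, 116.9, 54.0]
eef_rot: [0.185, 3.134, 0.004]
wrist_force: [-0.0, 0.1, -0.1]
gripper_width: 0.004
```

>>> send_rows --pt "0 0 0.003 0 0 0 0" --pt "0 0 0.002 0 0 0 0" --pt "0 0 0.0015 0 0 0 0" --pt "0 0 0.0015 0 0 0 0" --pt "0 0 0.001 0 0 0 0"

```text
time: 5.17
tool_pos: [479.6, 118.5, 43.8]
eef_rot: [0.181, 3.135, 0.003]
wrist_force: [0.0, -0.6, 1.4]
gripper_width: 0.005
```

>>> send_rows --pt "0 0 0.001 0 0 0 0" --pt "0 0 0.001 0 0 0 0" --pt "0 0 0.001 0 0 0 0" --pt "0 0 0.001 0 0 0 0" --pt "0 0 0.0005 0 0 0 0"

```text
time: 5.58
tool_pos: [479.9, 118.7, 39.3]
eef_rot: [0.181, 3.135, 0.003]
wrist_force: [-0.2, -0.9, 2.5]
gripper_width: 0.004
```

>>> send_rows --pt "0 0 0.001 0 0 0 0" --pt "0 0 0.001 0 0 0 0" --pt "0 0 0.001 0 0 0 0" --pt "0 0 0.0005 0 0 0 0" --pt "0 0 0.0005 0 0 0 0"

```text
time: 6.0
tool_pos: [480.1, 118.8, 35.1]
eef_rot: [0.181, 3.134, 0.004]
wrist_force: [0.3, -0.1, 2.6]
gripper_width: 0.003
```

Cell 4 also gives way, to 15 mm below at under 3 N, while a tin would stop it at 6–9 mm. The empty cells are 4 and 5. Next I'll go to the nearer bottle.

>>> send_rows --pt "0 0 -0.012 0 0 0 0.093" --pt "0 0 -0.02 0 0 0 0.093" --pt "0 0 -0.03 0 0 0 0.093" --pt "0 0 -0.025 0 0 0.1 0.093" --pt "0 0 -0.02 0 0 0.1 0.093"

```text
time: 6.42
tool_pos: [476.7, 118.0, 143.2]
eef_rot: [-0.496, -3.094, 0.001]
wrist_force: [0.1, -0.0, 0.6]
gripper_width: 0.313
```

```bash
python3 - <<'E'
from station import robot
from h import *
plan(robot,(499,-252,165),3.14159/2-.119,jaw=.093)
E
```

```text
t 6.42 pos [476.7 118.  143.2] yaw 2.824 F [ 0.1 -0.   0.6] w 29.1 j [ 0.19 -0.26  1.92  0.    1.49 -1.06]
rows needed 11.07 worldd [  22.3 -370.    21.8] rel [-0.007 -0.005  1.372]
[-0.0091, -0.023, -0.0015, -0.0, -0.0, 0.091, 0.093]
[-0.0112, -0.022, -0.0015, -0.0, -0.0, 0.091, 0.093]
[-0.0131, -0.0209, -0.0015, -0.0, -0.0, 0.091, 0.093]
[-0.015, -0.0196, -0.0015, -0.0, -0.0, 0.091, 0.093]
[-0.0167, -0.0182, -0.0015, -0.0, -0.0, 0.091, 0.093]
[-0.0183, -0.0166, -0.0015, -0.0, -0.0, 0.091, 0.093]
[-0.0198, -0.0148, -0.0015, -0.0, -0.0, 0.091, 0.093]
[-0.021, -0.013, -0.0015, -0.0, -0.0, 0.091, 0.093]
[-0.0221, -0.011, -0.0015, -0.0, -0.0, 0.091, 0.093]
[-0.023, -0.0089, -0.0015, -0.0, -0.0, 0.091, 0.093]
[-0.0238, -0.0068, -0.0015, -0.0, -0.0, 0.091, 0.093]
[-0.0243, -0.0046, -0.0015, -0.0, -0.0, 0.091, 0.093]
[-0.0246, -0.0023, -0.0015, -0.0, -0.0, 0.091, 0.093]
[-0.0247, -0.0001, -0.0015, -0.0, -0.0, 0.091, 0.093]
[-0.0246, 0.0022, -0.0015, -0.0, -0.0, 0.091, 0.093]
```

>>> send_rows --pt "-0.0091 -0.023 -0.0015 0 0 0.091 0.093" --pt "-0.0112 -0.022 -0.0015 0 0 0.091 0.093" --pt "-0.0131 -0.0209 -0.0015 0 0 0.091 0.093" --pt "-0.015 -0.0196 -0.0015 0 0 0.091 0.093" --pt "-0.0167 -0.0182 -0.0015 0 0 0.091 0.093"

```text
time: 6.83
tool_pos: [484.2, -5.8, 161.3]
eef_rot: [1.208, 2.9, 0.005]
wrist_force: [0.8, 0.2, -0.1]
gripper_width: 0.676
```

>>> send_rows --pt "-0.0183 -0.0166 -0.0015 0 0 0.091 0.093" --pt "-0.0198 -0.0148 -0.0015 0 0 0.091 0.093" --pt "-0.021 -0.013 -0.0015 0 0 0.091 0.093" --pt "-0.0221 -0.011 -0.0015 0 0 0.091 0.093" --pt "-0.023 -0.0089 -0.0015 0 0 0.091 0.093"

```text
time: 7.25
tool_pos: [487.4, -135.2, 173.5]
eef_rot: [1.86, 2.53, 0.006]
wrist_force: [0.1, -0.8, 0.1]
gripper_width: 0.986
```

```bash
python3 - <<'E'
from station import robot
from h import *
plan(robot,(499,-252,165),3.14159/2-.119,jaw=.093)
E
```

```text
t 7.25 pos [ 487.4 -135.2  173.5] yaw 1.874 F [ 0.1 -0.8  0.1] w 91.7 j [-0.32 -0.25  1.86  0.    1.53 -0.63]
rows needed 3.4 worldd [  11.6 -116.8   -8.5] rel [ 0.004 -0.002  0.422]
[-0.023, -0.0048, 0.0017, 0.001, -0.0, 0.084, 0.093]
[-0.0233, -0.0028, 0.0017, 0.001, -0.0, 0.084, 0.093]
[-0.0235, -0.0008, 0.0017, 0.001, -0.0, 0.084, 0.093]
[-0.0234, 0.0012, 0.0017, 0.001, -0.0, 0.084, 0.093]
[-0.0233, 0.0031, 0.0017, 0.001, -0.0, 0.084, 0.093]
```

>>> send_rows --pt "-0.023 -0.0048 0 0.001 0 0.084 0.093" --pt "-0.0233 -0.0028 0 0.001 0 0.084 0.093" --pt "-0.0235 -0.0008 0 0.001 0 0.084 0.093" --pt "-0.0233 0.0012 0 0.001 0 0.084 0.093" --pt "-0.02 0.0031 0 0.001 0 0.07 0.093"

```text
time: 7.67
tool_pos: [496.7, -255.4, 178.2]
eef_rot: [-2.358, -2.075, -0.001]
wrist_force: [0.7, 0.5, 0.4]
gripper_width: 1.0
```

```bash
python3 - <<'E'
from station import robot
from h import *
plan(robot,(499.5,-252,56),3.14159/2-.119,jaw=.093)
E
```

```text
t 7.67 pos [ 496.7 -255.4  178.2] yaw 1.444 F [0.7 0.5 0.4] w 93.0 j [-0.52 -0.12  1.75  0.    1.52 -0.39]
rows needed 2.98 worldd [   2.8    3.4 -122.2] rel [ 0.    -0.001 -0.008]
[0.0007, 0.0005, 0.0244, 0.0, -0.0, -0.002, 0.093]
[0.0007, 0.0005, 0.0244, 0.0, -0.0, -0.002, 0.093]
[0.0007, 0.0005, 0.0244, 0.0, -0.0, -0.002, 0.093]
[0.0007, 0.0005, 0.0244, 0.0, -0.0, -0.002, 0.093]
[0.0007, 0.0005, 0.0244, 0.0, -0.0, -0.002, 0.093]
```

>>> send_rows --pt "0.001 0.001 0.012 0 0 -0.004 0.093" --pt "0.001 0.001 0.022 0 0 -0.004 0.093" --pt "0.001 0 0.026 0 0 0 0.093" --pt "0 0 0.022 0 0 0 0.093" --pt "0 0 0.015 0 0 0 0.093"

```text
time: 8.08
tool_pos: [500.0, -256.4, 83.4]
eef_rot: [2.352, 2.075, 0.004]
wrist_force: [0.7, 0.1, 0.5]
gripper_width: 1.001
```

```bash
python3 - <<'E'
from station import robot
from h import *
plan(robot,(499.5,-252,56),3.14159/2-.119,jaw=.093)
c=robot.camera("side"); cv2.imwrite("pics/s3.png",cv2.resize(c["frame"][170:350,215:395,::-1],None,fx=3.3,fy=3.3,interpolation=cv2.INTER_CUBIC))
E
```

```text
t 8.08 pos [ 500.  -256.4   83.4] yaw 1.446 F [0.7 0.1 0.5] w 93.1 j [-0.52 -0.06  1.85  0.    1.35 -0.39]
rows needed 0.68 worldd [ -0.5   4.4 -27.4] rel [ 0.006  0.001 -0.006]
[0.0009, -0.0002, 0.0055, 0.001, 0.0, -0.001, 0.093]
[0.0009, -0.0002, 0.0055, 0.001, 0.0, -0.001, 0.093]
[0.0009, -0.0002, 0.0055, 0.001, 0.0, -0.001, 0.093]
[0.0009, -0.0002, 0.0055, 0.001, 0.0, -0.001, 0.093]
[0.0009, -0.0002, 0.0055, 0.001, 0.0, -0.001, 0.093]
```

View pics/s3.png

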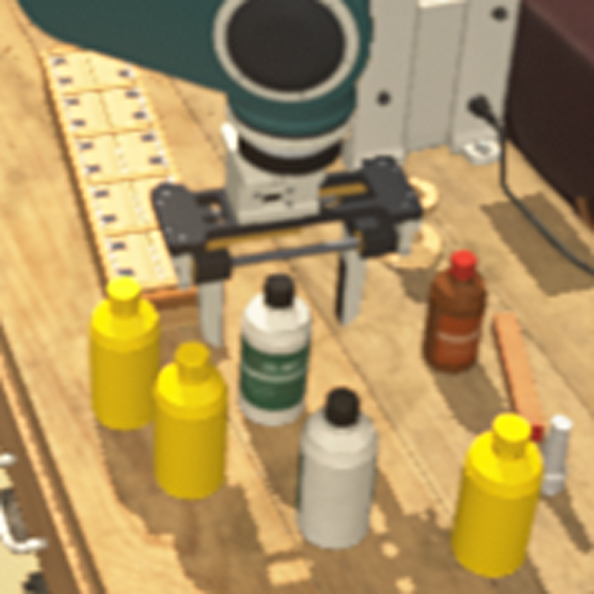

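The bottle stands untouched between the fingers, at about (275,350) in the crop. I'll lower and then close.

>>> send_rows --pt "0.0015 0 0.0055 0.001 0 -0.001 0.093" --pt "0.0015 0 0.0055 0.001 0 -0.001 0.093" --pt "0.001 0 0.0055 0.001 0 -0.001 0.093" --pt "0.0005 0 0.0055 0.001 0 -0.001 0.093" --pt "0 0 0.003 0.001 0 0 0.093"

```text
time: 8.55
tool_pos: [500.2, -249.7, 56.3]
eef_rot: [-2.347, -2.087, 0.002]
wrist_force: [-0.6, 0.3, -0.2]
gripper_width: 1.002
```

```bash
python3 - <<'E'
from station import robot
from h import *
plan(robot,(499.5,-252,56),3.14159/2-.119,jaw=.093)
E
```

```text
t 8.55 pos [ 500.2 -249.7   56.3] yaw 1.454 F [-0.6  0.3 -0.2] w 93.1 j [-0.51 -0.04  1.87 -0.    1.31 -0.39]
rows needed 0.06 worldd [-0.7 -2.3 -0.3] rel [-0.002  0.     0.002]
[-0.0005, -0.0001, 0.0001, -0.0, 0.0, 0.0, 0.093]
[-0.0005, -0.0001, 0.0001, -0.0, 0.0, 0.0, 0.093]
[-0.0005, -0.0001, 0.0001, -0.0, 0.0, 0.0, 0.093]
[-0.0005, -0.0001, 0.0001, -0.0, 0.0, 0.0, 0.093]
[-0.0005, -0.0001, 0.0001, -0.0, 0.0, 0.0, 0.093]
```

>>> send_rows --pt "-0.002 0 0 0 0 0 0.093" --pt "0 0 0 0 0 0 0.04" --pt "0 0 0 0 0 0 0.04" --pt "0 0 0 0 0 0 0.04" --pt "0 0 0 0 0 0 0.04"

```text
time: 8.97
tool_pos: [500.5, -252.2, 57.4]
eef_rot: [2.347, 2.088, -0.001]
wrist_force: [0.3, -0.5, 0.1]
gripper_width: 0.763
```

>>> send_rows --pt "0 0 0 0 0 0 0.04" --pt "0 0 0 0 0 0 0.04" --pt "0 0 0 0 0 0 0.04" --pt "0 0 0 0 0 0 0.04" --pt "0 0 -0.004 0 0 0 0.04"

```text
time: 9.38
tool_pos: [500.3, -252.2, 61.1]
eef_rot: [-2.347, -2.087, 0.002]
wrist_force: [-0.6, -0.2, -1.9]
gripper_width: 0.584
```

```bash
python3 - <<'E'
from station import robot
from h import *
st(robot)
E
```

```text
t 9.38 pos [ 500.3 -252.2   61.1] yaw 1.454 tilt [-0.001 -0.   ] F [-0.6 -0.2 -1.9] w 54.3 j [-0.51 -0.04  1.87 -0.    1.32 -0.39]
```

Gripped at 54 mm, with its 2 N weight showing. Next I'll lift.

>>> send_rows --pt "0 0 -0.015 0 0 0 0.04" --pt "0 0 -0.02 0 0 0 0.04" --pt "0 0 -0.02 0 0 0 0.04" --pt "0 0 -0.015 0 0 0 0.04" --pt "0.01 0 -0.005 0 0 0 0.04"

```text
time: 9.8
tool_pos: [500.2, -242.2, 138.2]
eef_rot: [-2.345, -2.084, 0.004]
wrist_force: [0.7, -0.8, -0.4]
gripper_width: 0.582
```

```bash
python3 - <<'E'
from station import robot
from h import *
plan(robot,(487,189,135),3.14159/2-.119,jaw=.04)
E
```

```text
t 9.8 pos [ 500.2 -242.2  138.2] yaw 1.453 F [ 0.7 -0.8 -0.4] w 54.2 j [-0.5  -0.11  1.8  -0.    1.46 -0.38]
rows needed 10.52 worldd [-13.2 431.2  -3.2] rel [-0.005 -0.001  0.001]
[0.0284, -0.0043, 0.0003, -0.0, -0.0, 0.0, 0.04]
[0.0284, -0.0043, 0.0003, -0.0, -0.0, 0.0, 0.04]
[0.0284, -0.0043, 0.0003, -0.0, -0.0, 0.0, 0.04]
[0.0284, -0.0043, 0.0003, -0.0, -0.0, 0.0, 0.04]
[0.0284, -0.0043, 0.0002, -0.0, -0.0, 0.0, 0.04]
[0.0284, -0.0043, 0.0002, -0.0, -0.0, 0.0, 0.04]
[0.0284, -0.0043, 0.0002, -0.0, -0.0, 0.0, 0.04]
[0.0284, -0.0043, 0.0002, -0.0, -0.0, 0.0, 0.04]
[0.0284, -0.0043, 0.0002, -0.0, -0.0, 0.0, 0.04]
[0.0284, -0.0043, 0.0002, -0.0, -0.0, 0.0, 0.04]
[0.0284, -0.0043, 0.0002, -0.0, -0.0, 0.0, 0.04]
[0.0284, -0.0043, 0.0002, -0.0, -0.0, 0.0, 0.04]
[0.0284, -0.0043, 0.0002, -0.0, -0.0, 0.0, 0.04]
[0.0284, -0.0043, 0.0002, -0.0, -0.0, 0.0, 0.04]
[0.0284, -0.0043, 0.0002, -0.0, -0.0, 0.0, 0.04]
```

>>> send_rows --pt "0.015 -0.002 0 0 0 0 0.04" --pt "0.026 -0.004 0 0 0 0 0.04" --pt "0.03 -0.0045 0 0 0 0 0.04" --pt "0.03 -0.0045 0 0 0 0 0.04" --pt "0.03 -0.0045 0 0 0 0 0.04"

```text
time: 10.22
tool_pos: [495.0, -103.5, 136.2]
eef_rot: [-2.35, -2.077, 0.005]
wrist_force: [1.0, 0.6, -0.8]
gripper_width: 0.585
```

>>> send_rows --pt "0.03 -0.0045 0 0 0 0 0.04" --pt "0.03 -0.0045 0 0 0 0 0.04" --pt "0.03 -0.0045 0 0 0 0 0.04" --pt "0.03 -0.0045 0 0 0 0 0.04" --pt "0.03 -0.0045 0 0 0 0 0.04"

```text
time: 10.63
tool_pos: [485.1, 61.0, 131.2]
eef_rot: [-2.346, -2.075, 0.009]
wrist_force: [1.2, -0.6, -1.2]
gripper_width: 0.582
```

```bash
python3 - <<'E'
from station import robot
from h import *
plan(robot,(487,189,125),3.14159/2-.119,jaw=.04)
E
```

```text
t 10.63 pos [485.1  61.  131.2] yaw 1.448 F [ 1.2 -0.6 -1.2] w 54.1 j [ 0.07 -0.26  1.94  0.    1.47  0.19]
rows needed 3.13 worldd [  1.9 128.   -6.2] rel [-0.011 -0.002 -0.003]
[0.0254, -0.0027, 0.0013, -0.002, -0.0, -0.001, 0.04]
[0.0255, -0.0027, 0.0013, -0.002, -0.0, -0.001, 0.04]
[0.0255, -0.0027, 0.0013, -0.002, -0.0, -0.001, 0.04]
[0.0255, -0.0027, 0.0013, -0.002, -0.0, -0.001, 0.04]
[0.0255, -0.0027, 0.0013, -0.002, -0.0, -0.001, 0.04]
```

>>> send_rows --pt "0.0285 -0.003 0 -0.002 0 0 0.04" --pt "0.0285 -0.003 0 -0.002 0 0 0.04" --pt "0.0285 -0.003 0 -0.002 0 0 0.04" --pt "0.0255 -0.003 0 -0.002 0 0 0.04" --pt "0.015 -0.0015 0.001 -0.002 0 0 0.04"

```text
time: 11.05
tool_pos: [479.2, 201.2, 125.4]
eef_rot: [-2.345, -2.084, 0.004]
wrist_force: [-0.8, 0.2, -1.8]
gripper_width: 0.582
```

>>> send_rows --pt "0 0 0.003 0 0 0 0.04" --pt "0 0 0.002 0 0 0 0.04" --pt "0 0 0.002 0 0 0 0.04" --pt "0 0 0.002 0 0 0 0.04" --pt "0 0 0.001 0 0 0 0.04"

```text
time: 11.47
tool_pos: [474.7, 204.8, 110.7]
eef_rot: [-2.338, -2.088, 0.01]
wrist_force: [1.0, 0.1, -2.6]
gripper_width: 0.586
```

```bash
python3 - <<'E'
from station import robot
from h import *
plan(robot,(487,189,115),3.14159/2-.119,jaw=.04)
p=robot.sense()["tool_pos"]
for n in("side","top"):
    c=robot.camera(n); u=proj(c,p)[0]; a,b=int(u[1])-45,int(u[0])-60; im=cv2.resize(c["frame"][a:a+90,b:b+120,::-1],None,fx=6,fy=6,interpolation=cv2.INTER_CUBIC)
    q=p.copy(); q[2]-=57.4; t=np.linspace(0,2*np.pi,40)
    ring=np.c_[q[0]+27.5*np.cos(t),q[1]+27.5*np.sin(t),t*0+q[2]]
    v=((proj(c,ring)-(b,a)+.5)*6).astype(int); cv2.polylines(im,[v],True,(0,0,255),1)
    cell=np.array([487.2,189.2,50]); A=-.119; e1=np.array([np.cos(A),np.sin(A),0]); e2=np.array([-np.sin(A),np.cos(A),0])
    v=((proj(c,np.array([cell+s1*37*e1+s2*33*e2 for s1,s2 in((-1,-1),(1,-1),(1,1),(-1,1))]))-(b,a)+.5)*6).astype(int); cv2.polylines(im,[v],True,(255,0,0),1)
    cv2.imwrite(f"pics/{n}4.png",im)
E
```

```text
t 11.47 pos [474.7 204.8 110.7] yaw 1.458 F [ 1.   0.1 -2.6] w 54.5 j [ 0.36 -0.18  1.9   0.    1.42  0.47]
rows needed 0.5 worldd [ 12.3 -15.8   4.3] rel [-0.01   0.     0.006]
[-0.0029, 0.0028, -0.0009, -0.002, 0.0, 0.001, 0.04]
[-0.0029, 0.0028, -0.0009, -0.002, 0.0, 0.001, 0.04]
[-0.0028, 0.0028, -0.0009, -0.002, 0.0, 0.001, 0.04]
[-0.0028, 0.0028, -0.0009, -0.002, 0.0, 0.001, 0.04]
[-0.0028, 0.0028, -0.0009, -0.002, 0.0, 0.001, 0.04]
```

View pics/side4.png

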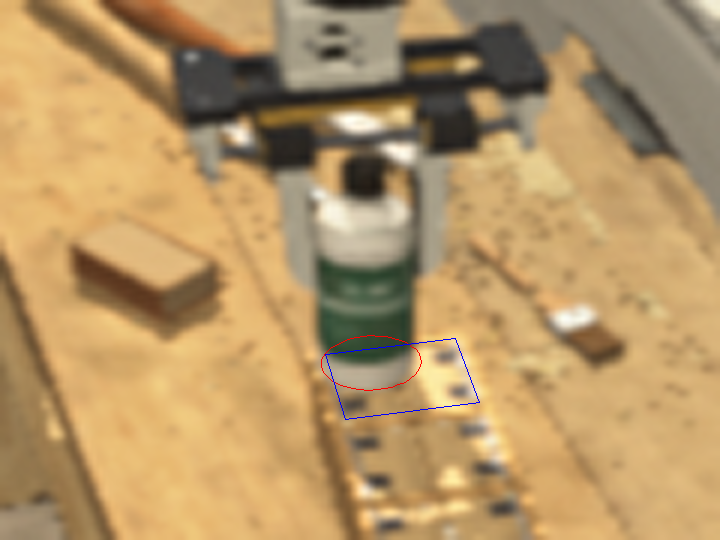

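View pics/top4.png

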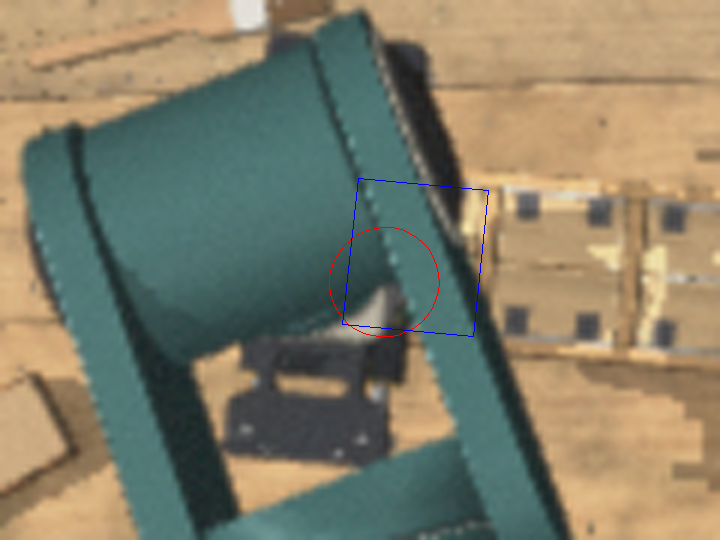

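The bottle overshot and hangs about 16 mm past cell 5. Before correcting, I'll pin down the crate's y from the first pictures.

```bash
python3 - <<'E'
from station import robot
from h import *
cs={n:robot.camera(n) for n in("side","top")}
def W(p,l):
    a=p[2]; R=np.array([[np.cos(a),-np.sin(a),0],[np.sin(a),np.cos(a),0],[0,0,1]]); return l@R.T+[p[0],p[1],0]
for n,(a,b,c0,d),f in(("top",(200,252,210,350),5.6),("side",(178,270,222,285),6.4)):
    im0=cv2.imread(f"pics/{n}0.png")
    raw=cv2.resize(im0[a:b,c0:d],None,fx=f,fy=f,interpolation=cv2.INTER_CUBIC)
    out=[raw]
    for p in((470,42,-.115),):
        im=raw.copy()
        L=[((sx,-189,50),(sx,189,50)) for sx in(-45,45)]+[((-45,y,50),(45,y,50)) for y in (-189,189)]+[((-37,74*k+37,50),(37,74*k+37,50)) for k in range(-2,2)]+[((45,-189,0),(-45,-189,0)),((-45,-189,0),(-45,189,0))]
        for q in L:
            u=((proj(cs[n],W(p,np.array(q,float)))-(c0,a)+.5)*f).round().astype(int); cv2.line(im,u[0].tolist(),u[1].tolist(),(0,0,255),1)
        out.append(im)
    cv2.imwrite(f"pics/{n}_z.png",np.vstack(out) if n=="top" else np.hstack(out)); print(np.vstack(out).shape)
E
```

```text
(582, 784, 3)
(1178, 403, 3)
```

View pics/top_z.png

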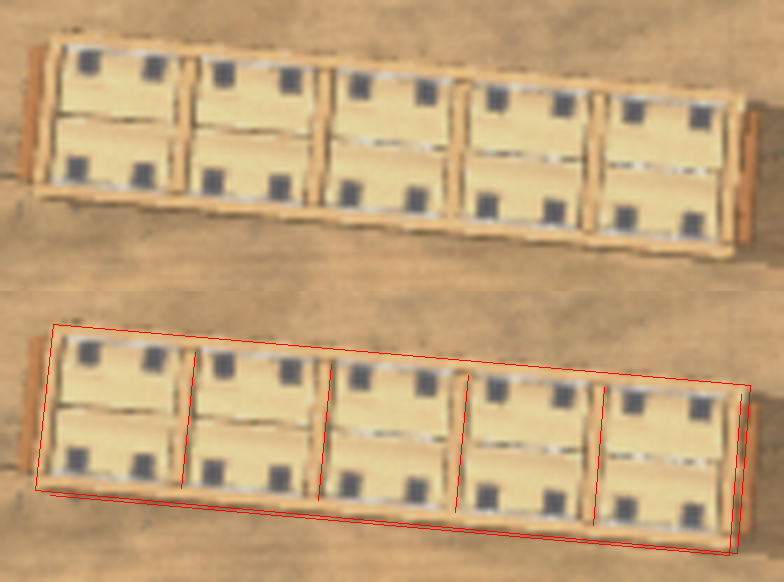

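View pics/side_z.png

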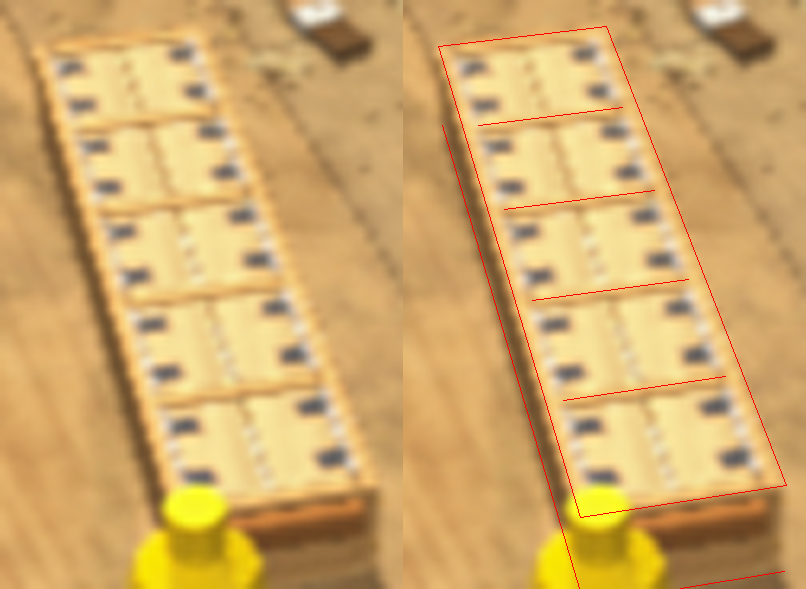

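Top and side views differ by about ±2.5 mm on the crate's y, so I aim between them at (488,189).

>>> send_rows --pt "-0.004 0.004 -0.003 -0.004 0 0 0.04" --pt "-0.005 0.005 0 -0.003 0 0 0.04" --pt "-0.003 0.003 0 -0.002 0 0 0.04" --pt "-0.001 0.002 0 0 0 0 0.04" --pt "0 0 0 0 0 0 0.04"

```text
time: 12.08
tool_pos: [489.8, 187.9, 115.8]
eef_rot: [2.344, 2.09, 0.004]
wrist_force: [0.4, 0.9, -0.9]
gripper_width: 0.582
```

```bash
cat > v.py <<'E'
from station import robot
from h import *
import sys
tag=sys.argv[1]; cell=np.array([float(x) for x in sys.argv[2:4]]+[50.])
s=robot.sense(); p=s["tool_pos"]; plan(robot,(*cell[:2],p[2]),3.14159/2-.115)
R=Ro.from_rotvec(s["eef_rot"]).as_matrix(); print("tilt",R[:2,2].round(4))
n="side"; c=robot.camera(n); u=proj(c,p)[0]; a,b=int(u[1])-35,int(u[0])-45; im=cv2.resize(c["frame"][a:a+75,b:b+100,::-1],None,fx=7.5,fy=7.5,interpolation=cv2.INTER_CUBIC)
q=p+R[:,2]*57.4; t=np.linspace(0,2*np.pi,40)
ring=np.c_[q[0]+27.5*np.cos(t),q[1]+27.5*np.sin(t),t*0+q[2]]
v=((proj(c,ring)-(b,a)+.5)*7.5).astype(int); cv2.polylines(im,[v],True,(0,0,255),1)
cv2.imwrite(f"pics/{tag}.png",im)
E
python3 v.py s5 488 189
```

```text
t 12.08 pos [489.8 187.9 115.8] yaw 1.456 F [ 0.4  0.9 -0.9] w 54.2 j [ 0.32 -0.17  1.89 -0.    1.42  0.43]
rows needed 0.05 worldd [-1.8  1.1  0. ] rel [ 0.003 -0.001  0.001]
[0.0002, -0.0004, -0.0, 0.001, -0.0, 0.0, None]
[0.0002, -0.0004, -0.0, 0.001, -0.0, 0.0, None]
[0.0002, -0.0004, -0.0, 0.001, -0.0, 0.0, None]
[0.0002, -0.0004, -0.0, 0.001, -0.0, 0.0, None]
[0.0002, -0.0004, -0.0, 0.001, -0.0, 0.0, None]
tilt [0.0029 0.0005]
```

View pics/s5.png

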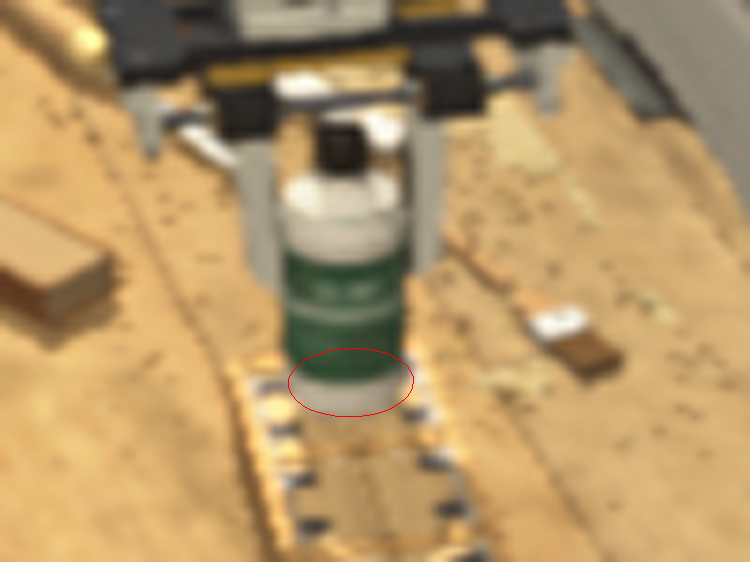

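Relative to the cell, the bottle is centred within about 2 mm: base front near row 413, divider near row 446. Now I'll push down in small steps.

>>> send_rows --pt "0 0 0.003 0 0 0 0.04" --pt "0 0 0.003 0 0 0 0.04" --pt "0 0 0.002 0 0 0 0.04" --pt "0 0 0.002 0 0 0 0.04" --pt "0 0 0.002 0 0 0 0.04"

```text
time: 12.55
tool_pos: [489.8, 188.3, 103.0]
eef_rot: [2.343, 2.09, 0.005]
wrist_force: [0.1, 0.2, 2.8]
gripper_width: 0.582
```

>>> send_rows --pt "0 0 0.002 0 0 0 0.04" --pt "0 0 0.002 0 0 0 0.04" --pt "0 0 0.002 0 0 0 0.04" --pt "0 0 0.002 0 0 0 0.04" --pt "0 0 0.002 0 0 0 0.04"

```text
time: 12.97
tool_pos: [490.6, 188.8, 93.7]
eef_rot: [2.342, 2.09, 0.009]
wrist_force: [-0.8, -0.3, 5.1]
gripper_width: 0.585
```

```bash
python3 v.py s6 488 189
```

```text
t 12.97 pos [490.6 188.8  93.7] yaw 1.457 F [-0.8 -0.3  5.1] w 54.4 j [ 0.32 -0.16  1.91 -0.    1.38  0.43]
rows needed 0.06 worldd [-2.6  0.2  0. ] rel [ 0.006 -0.002  0.001]
[-0.0, -0.0005, -0.0, 0.001, -0.0, 0.0, None]
[-0.0, -0.0005, -0.0, 0.001, -0.0, 0.0, None]
[-0.0, -0.0005, -0.0, 0.001, -0.0, 0.0, None]
[-0.0, -0.0005, -0.0, 0.001, -0.0, 0.0, None]
[-0.0, -0.0005, -0.0, 0.001, -0.0, 0.0, None]
tilt [0.0059 0.0016]
```

View pics/s6.png

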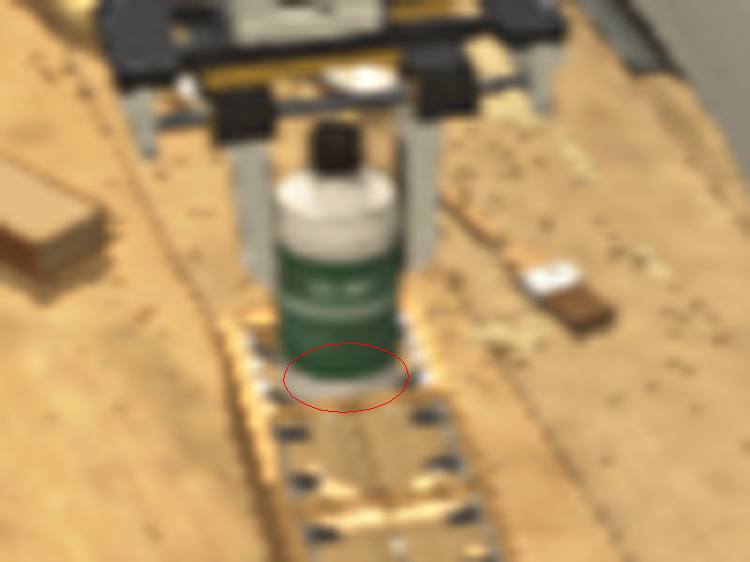

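It is going in cleanly (5 N vertical, hardly any lateral), so I continue.

>>> send_rows --pt "0 -0.0005 0.003 0.002 0 0 0.04" --pt "0 -0.0005 0.003 0.002 0 0 0.04" --pt "0 -0.0005 0.003 0.002 0 0 0.04" --pt "0 0 0.003 0.001 0 0 0.04" --pt "0 0 0.003 0 0 0 0.04"

```text
time: 13.43
tool_pos: [489.2, 189.2, 77.8]
eef_rot: [-2.342, -2.09, -0.002]
wrist_force: [-0.2, 0.2, 2.3]
gripper_width: 0.584
```

>>> send_rows --pt "0 0 0.002 0.001 0 0 0.04" --pt "0 0 0.002 0.001 0 0 0.04" --pt "0 0 0.002 0.001 0 0 0.04" --pt "0 0 0.001 0.001 0 0 0.04" --pt "0 0 0.001 0.001 0 0 0.04"

```text
time: 13.85
tool_pos: [488.5, 189.0, 67.4]
eef_rot: [-2.338, -2.087, 0.007]
wrist_force: [-0.0, 0.1, 0.4]
gripper_width: 0.589
```

```bash
python3 v.py s7 488 189
```

```text
t 13.85 pos [488.5 189.   67.4] yaw 1.457 F [-0.   0.1  0.4] w 54.7 j [ 0.32 -0.13  1.93  0.01  1.34  0.43]
rows needed 0.07 worldd [-0.5 -0.   0. ] rel [-0.008 -0.002  0.001]
[-0.0, -0.0001, 0.0, -0.002, -0.0, 0.0, None]
[-0.0, -0.0001, 0.0, -0.002, -0.0, 0.0, None]
[-0.0, -0.0001, 0.0, -0.002, -0.0, 0.0, None]
[-0.0, -0.0001, 0.0, -0.002, -0.0, 0.0, None]
[-0.0, -0.0001, 0.0, -0.002, -0.0, 0.0, None]
tilt [-0.0082  0.0029]
```

View pics/s7.png

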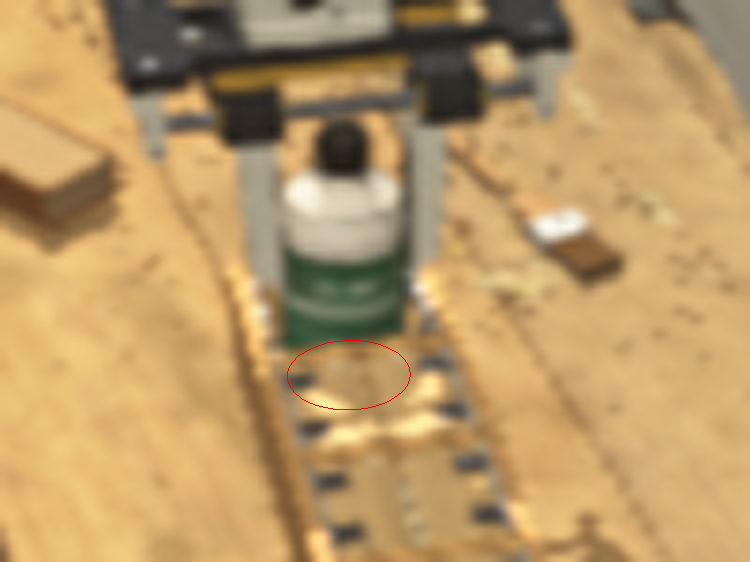

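>>> send_rows --pt "0 0 0.001 -0.003 0 0 0.04" --pt "0 0 0.001 -0.003 0 0 0.04" --pt "0 0 0.001 -0.001 0 0 0.04" --pt "0 0 0.0005 0 0 0 0.04" --pt "0 0 0.0005 0 0 0 0.04"

```text
time: 14.32
tool_pos: [488.5, 189.3, 63.8]
eef_rot: [-2.342, -2.09, -0.002]
wrist_force: [-3.8, -0.6, 7.2]
gripper_width: 0.585
```

```bash
python3 - <<'E'
from station import robot
from h import *
st(robot)
E
```

```text
t 14.32 pos [488.5 189.3  63.8] yaw 1.457 tilt [-0.     0.003] F [-3.8 -0.6  7.2] w 54.4 j [ 0.32 -0.13  1.94  0.    1.33  0.43]
```

Floor contact at 7 N, with the base at about 6 mm. Releasing.

>>> send_rows --pt "0 0 0 0 0 0 0.065" --pt "0 0 0 0 0 0 0.075" --pt "0 0 0 0 0 0 0.09" --pt "0 0 -0.002 0 0 0 0.09" --pt "0 0 -0.01 0 0 0 0.09"

```text
time: 14.73
tool_pos: [487.5, 189.0, 74.5]
eef_rot: [-2.342, -2.09, 0.001]
wrist_force: [-0.6, 0.7, -0.0]
gripper_width: 0.892
```

>>> send_rows --pt "0 0 -0.015 0 0 0 0.093" --pt "0 0 -0.02 0 0 0 0.093" --pt "0 0 -0.025 0 0 0 0.093" --pt "0 0 -0.025 0 0 0 0.093" --pt "-0.01 0 -0.01 0 0 0 0.093"

```text
time: 15.15
tool_pos: [485.6, 179.1, 175.2]
eef_rot: [-2.34, -2.09, 0.005]
wrist_force: [0.4, 0.4, 1.3]
gripper_width: 1.002
```

```bash
python3 - <<'E'
from station import robot
from h import *
plan(robot,(495,-370,170),3.14159/2-.115,jaw=.093)
c=robot.camera("side"); cv2.imwrite("pics/s8.png",cv2.resize(c["frame"][130:350,190:390,::-1],None,fx=2.7,fy=2.7,interpolation=cv2.INTER_CUBIC))
E
```

```text
t 15.15 pos [485.6 179.1 175.2] yaw 1.458 F [0.4 0.4 1.3] w 93.2 j [ 0.3  -0.21  1.83  0.    1.53  0.41]
rows needed 13.39 worldd [   9.4 -549.1   -5.2] rel [-0.005 -0.     0.003]
[-0.0363, 0.0047, 0.0003, -0.0, -0.0, 0.0, 0.093]
[-0.0363, 0.0047, 0.0003, -0.0, -0.0, 0.0, 0.093]
[-0.0363, 0.0047, 0.0003, -0.0, -0.0, 0.0, 0.093]
[-0.0363, 0.0047, 0.0003, -0.0, -0.0, 0.0, 0.093]
[-0.0363, 0.0048, 0.0003, -0.0, -0.0, 0.0, 0.093]
[-0.0363, 0.0048, 0.0003, -0.0, -0.0, 0.0, 0.093]
[-0.0363, 0.0048, 0.0003, -0.0, -0.0, 0.0, 0.093]
[-0.0363, 0.0048, 0.0003, -0.0, -0.0, 0.0, 0.093]
[-0.0363, 0.0048, 0.0003, -0.0, -0.0, 0.0, 0.093]
[-0.0363, 0.0048, 0.0003, -0.0, -0.0, 0.0, 0.093]
[-0.0363, 0.0048, 0.0003, -0.0, -0.0, 0.0, 0.093]
[-0.0363, 0.0048, 0.0003, -0.0, -0.0, 0.0, 0.093]
[-0.0363, 0.0048, 0.0003, -0.0, -0.0, 0.0, 0.093]
[-0.0363, 0.0048, 0.0003, -0.0, -0.0, 0.0, 0.093]
[-0.0363, 0.0048, 0.0003, -0.0, -0.0, 0.0, 0.093]
```

View pics/s8.png

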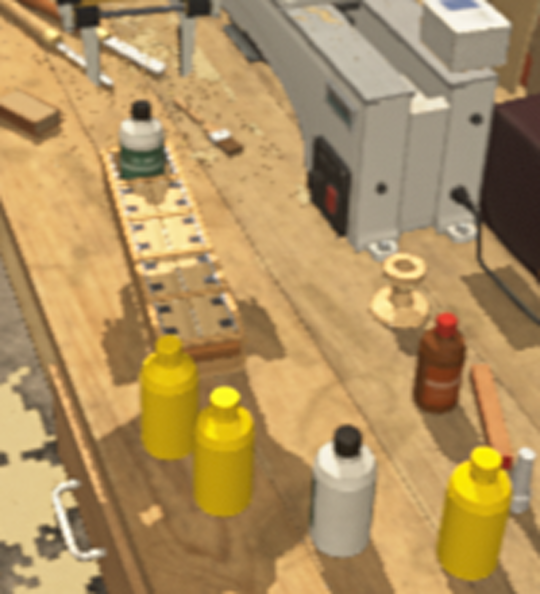

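The first bottle stands upright in cell 5. Now the second one.

>>> send_rows --pt "-0.025 0.003 0 0 0 0 0.093" --pt "-0.0363 0.0048 0 0 0 0 0.093" --pt "-0.0363 0.0048 0 0 0 0 0.093" --pt "-0.0363 0.0048 0 0 0 0 0.093" --pt "-0.0363 0.0048 0 0 0 0 0.093"

```text
time: 15.62
tool_pos: [487.3, 2.2, 174.7]
eef_rot: [-2.333, -2.099, 0.001]
wrist_force: [1.0, 0.2, -0.3]
gripper_width: 0.999
```

>>> send_rows --pt "-0.0363 0.0048 0 0 0 0 0.093" --pt "-0.0363 0.0048 0 0 0 0 0.093" --pt "-0.0363 0.0048 0 0 0 0 0.093" --pt "-0.0363 0.0048 0 0 0 0 0.093" --pt "-0.0363 0.0048 0 0 0 0 0.093"

```text
time: 16.03
tool_pos: [487.3, -191.8, 170.9]
eef_rot: [-2.333, -2.098, 0.003]
wrist_force: [0.8, 0.4, -0.0]
gripper_width: 0.997
```

```bash
python3 - <<'E'
from station import robot
from h import *
plan(robot,(495,-378,170),3.14159/2-.115,jaw=.093)
E
```

```text
t 16.03 pos [ 487.3 -191.8  170.9] yaw 1.465 F [ 0.8  0.4 -0. ] w 92.7 j [-0.42 -0.2   1.82 -0.    1.52 -0.32]
rows needed 4.54 worldd [   7.7 -186.2   -0.9] rel [-0.005 -0.001  0.009]
[-0.0369, 0.0055, 0.0001, -0.001, -0.0, 0.002, 0.093]
[-0.0368, 0.0055, 0.0001, -0.001, -0.0, 0.002, 0.093]
[-0.0368, 0.0056, 0.0001, -0.001, -0.0, 0.002, 0.093]
[-0.0368, 0.0057, 0.0002, -0.001, -0.0, 0.002, 0.093]
[-0.0368, 0.0057, 0.0002, -0.001, -0.0, 0.002, 0.093]
```

>>> send_rows --pt "-0.036 0.0055 0 -0.001 0 0.002 0.093" --pt "-0.036 0.0055 0 -0.001 0 0.002 0.093" --pt "-0.036 0.0055 0 -0.001 0 0.002 0.093" --pt "-0.034 0.0055 0 -0.001 0 0.002 0.093" --pt "-0.022 0.004 0 -0.001 0 0.002 0.093"

```text
time: 16.45
tool_pos: [489.1, -370.3, 166.1]
eef_rot: [-2.349, -2.081, 0.0]
wrist_force: [1.0, 0.4, 0.1]
gripper_width: 0.998
```

```bash
python3 - <<'E'
from station import robot
from h import *
plan(robot,(495.5,-378,56),3.14159/2-.115,jaw=.093)
E
```

```text
t 16.45 pos [ 489.1 -370.3  166.1] yaw 1.45 F [1.  0.4 0.1] w 92.8 j [-0.69  0.    1.64  0.    1.5  -0.57]
rows needed 2.7 worldd [   6.4   -7.7 -110.1] rel [-0.003 -0.002 -0.006]
[-0.0014, 0.0015, 0.022, -0.001, -0.0, -0.001, 0.093]
[-0.0014, 0.0015, 0.022, -0.001, -0.0, -0.001, 0.093]
[-0.0014, 0.0015, 0.022, -0.001, -0.0, -0.001, 0.093]
[-0.0014, 0.0015, 0.022, -0.001, -0.0, -0.001, 0.093]
[-0.0014, 0.0015, 0.022, -0.001, -0.0, -0.001, 0.093]
```

>>> send_rows --pt "-0.001 0.003 0.005 -0.001 0 -0.001 0.093" --pt "0 0.002 0.012 -0.001 0 -0.001 0.093" --pt "0 0.001 0.02 0 0 0 0.093" --pt "0 0.0 0.02 0 0 0 0.093" --pt "0 0 0.012 0 0 0 0.093"

```text
time: 16.87
tool_pos: [492.3, -375.9, 90.8]
eef_rot: [-2.353, -2.078, -0.001]
wrist_force: [0.7, -0.1, -0.4]
gripper_width: 0.999
```

```bash
python3 - <<'E'
from station import robot
from h import *
plan(robot,(495.5,-378,57),3.14159/2-.115,jaw=.093)
c=robot.camera("side"); cv2.imwrite("pics/s9.png",cv2.resize(c["frame"][200:350,230:400,::-1],None,fx=3.5,fy=3.5,interpolation=cv2.INTER_CUBIC))
E
```

```text
t 16.87 pos [ 492.3 -375.9   90.8] yaw 1.447 F [ 0.7 -0.1 -0.4] w 92.9 j [-0.69  0.06  1.71  0.    1.37 -0.57]
rows needed 0.83 worldd [  3.2  -2.1 -33.8] rel [-0.001 -0.002 -0.009]
[-0.0004, 0.0007, 0.0068, -0.0, -0.0, -0.002, 0.093]
[-0.0004, 0.0007, 0.0068, -0.0, -0.0, -0.002, 0.093]
[-0.0004, 0.0007, 0.0068, -0.0, -0.0, -0.002, 0.093]
[-0.0004, 0.0007, 0.0068, -0.0, -0.0, -0.002, 0.093]
[-0.0004, 0.0007, 0.0068, -0.0, -0.0, -0.002, 0.093]
```

View pics/s9.png

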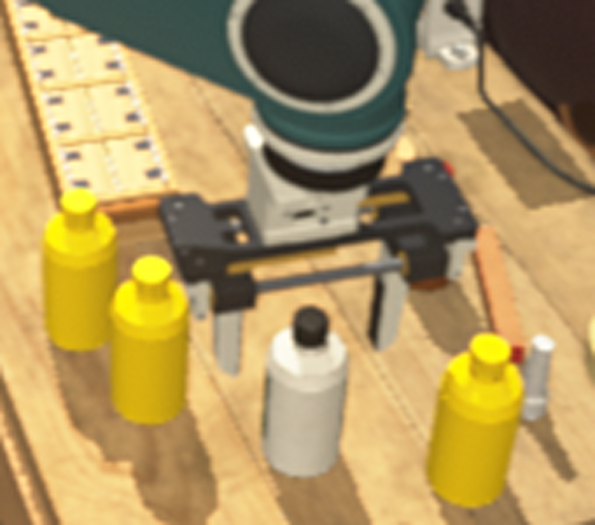

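The bottle is between the fingers and the yellow neighbours are clear. Lowering.

>>> send_rows --pt "-0.0004 0.0008 0.008 0 0 -0.002 0.093" --pt "-0.0004 0.0008 0.008 0 0 -0.002 0.093" --pt "-0.0004 0.0008 0.007 0 0 -0.002 0.093" --pt "-0.0004 0.0008 0.005 0 0 -0.001 0.093" --pt "0 0 0.001 0 0 0 0.093"

```text
time: 17.33
tool_pos: [495.1, -375.2, 57.2]
eef_rot: [-2.34, -2.088, -0.001]
wrist_force: [0.5, 0.3, -0.3]
gripper_width: 0.999
```

>>> send_rows --pt "0 0 0 0 0 0 0.09" --pt "0 0 0 0 0 0 0.04" --pt "0 0 0 0 0 0 0.04" --pt "0 0 0 0 0 0 0.04" --pt "0 0 0 0 0 0 0.04"

```text
time: 17.75
tool_pos: [495.8, -375.7, 58.8]
eef_rot: [-2.342, -2.09, -0.001]
wrist_force: [0.4, -0.4, 0.2]
gripper_width: 0.732
```

>>> send_rows --pt "0 0 0 0 0 0 0.04" --pt "0 0 0 0 0 0 0.04" --pt "0 0 0 0 0 0 0.04" --pt "0 0 0 0 0 0 0.04" --pt "0 0 0 0 0 0 0.04"

```text
time: 18.17
tool_pos: [495.9, -375.8, 59.4]
eef_rot: [-2.343, -2.09, -0.001]
wrist_force: [-1.1, -0.0, -0.6]
gripper_width: 0.584
```

```bash
python3 - <<'E'
from station import robot
from h import *
st(robot)
E
```

```text
t 18.17 pos [ 495.9 -375.8   59.4] yaw 1.457 tilt [-0.001  0.002] F [-1.1 -0.  -0.6] w 54.3 j [-0.69  0.09  1.73  0.    1.32 -0.58]
```

>>> send_rows --pt "0 0 -0.015 0 0 0 0.04" --pt "0 0 -0.022 0 0 0 0.04" --pt "0 0 -0.022 0 0 0 0.04" --pt "0 0 -0.018 0 0 0 0.04" --pt "0.01 0 -0.005 0 0 0 0.04"

```text
time: 18.58
tool_pos: [495.7, -365.8, 145.5]
eef_rot: [-2.34, -2.086, 0.0]
wrist_force: [1.5, -0.7, -2.0]
gripper_width: 0.582
```

```bash
python3 - <<'E'
from station import robot
from h import *
plan(robot,(480,95,140),3.14159/2-.115,jaw=.04)
E
```

```text
t 18.58 pos [ 495.7 -365.8  145.5] yaw 1.456 F [ 1.5 -0.7 -2. ] w 54.1 j [-0.68  0.02  1.66  0.    1.47 -0.56]
rows needed 11.25 worldd [-15.7 460.8  -5.5] rel [-0.005 -0.004  0.   ]
[0.0304, -0.0046, 0.0005, -0.0, -0.0, 0.0, 0.04]
[0.0304, -0.0046, 0.0005, -0.0, -0.0, 0.0, 0.04]
[0.0304, -0.0046, 0.0005, -0.0, -0.0, 0.0, 0.04]
[0.0304, -0.0046, 0.0005, -0.0, -0.0, 0.0, 0.04]
[0.0304, -0.0046, 0.0005, -0.0, -0.0, 0.0, 0.04]
[0.0304, -0.0046, 0.0005, -0.0, -0.0, 0.0, 0.04]
[0.0304, -0.0046, 0.0005, -0.0, -0.0, 0.0, 0.04]
[0.0304, -0.0046, 0.0005, -0.0, -0.0, 0.0, 0.04]
[0.0304, -0.0046, 0.0004, -0.0, -0.0, 0.0, 0.04]
[0.0304, -0.0046, 0.0004, -0.0, -0.0, 0.0, 0.04]
[0.0304, -0.0046, 0.0004, -0.0, -0.0, 0.0, 0.04]
[0.0304, -0.0046, 0.0004, -0.0, -0.0, 0.0, 0.04]
[0.0304, -0.0046, 0.0004, -0.0, -0.0, 0.0, 0.04]
[0.0304, -0.0046, 0.0004, -0.0, -0.0, 0.0, 0.04]
[0.0304, -0.0046, 0.0004, -0.0, -0.0, 0.0, 0.04]
```

>>> send_rows --pt "0.018 -0.003 0 0 0 0 0.04" --pt "0.027 -0.004 0 0 0 0 0.04" --pt "0.03 -0.0045 0 0 0 0 0.04" --pt "0.03 -0.0045 0 0 0 0 0.04" --pt "0.03 -0.0045 0 0 0 0 0.04"

```text
time: 19.0
tool_pos: [490.5, -225.5, 149.2]
eef_rot: [-2.348, -2.082, -0.001]
wrist_force: [0.0, -0.9, -1.2]
gripper_width: 0.583
```

>>> send_rows --pt "0.03 -0.0045 0 0 0 0 0.04" --pt "0.03 -0.0045 0 0 0 0 0.04" --pt "0.03 -0.004 0 0 0 0 0.04" --pt "0.03 -0.004 0 0 0 0 0.04" --pt "0.028 -0.003 0 0 0 0 0.04"

```text
time: 19.42
tool_pos: [485.0, -65.9, 149.9]
eef_rot: [-2.349, -2.081, -0.002]
wrist_force: [1.1, 0.2, -1.5]
gripper_width: 0.583
```

```bash
python3 - <<'E'
from station import robot
from h import *
plan(robot,(480,105,130),3.14159/2-.115,jaw=.04)
E
```

```text
t 19.42 pos [485.  -65.9 149.9] yaw 1.45 F [ 1.1  0.2 -1.5] w 54.2 j [-0.19 -0.27  1.92  0.    1.5  -0.07]
rows needed 4.2 worldd [ -5.  170.9 -19.9] rel [-0.002 -0.004 -0.006]
[0.0338, -0.0051, 0.0041, -0.0, -0.001, -0.001, 0.04]
[0.0338, -0.0051, 0.0041, -0.0, -0.001, -0.001, 0.04]
[0.0338, -0.005, 0.0041, -0.0, -0.001, -0.001, 0.04]
[0.0338, -0.005, 0.004, -0.0, -0.001, -0.001, 0.04]
[0.0338, -0.005, 0.004, -0.0, -0.001, -0.001, 0.04]
```

>>> send_rows --pt "0.03 -0.0045 0.002 0 0 0 0.04" --pt "0.03 -0.0045 0.003 0 0 0 0.04" --pt "0.028 -0.003 0.003 0 0 0 0.04" --pt "0.025 -0.003 0.002 0 0 0 0.04" --pt "0.015 -0.001 0 0 0 0 0.04"

```text
time: 19.83
tool_pos: [480.5, 74.0, 140.8]
eef_rot: [-2.346, -2.083, -0.005]
wrist_force: [1.6, 0.1, -1.9]
gripper_width: 0.584
```

>>> send_rows --pt "0.007 0 0.001 0 0 0 0.04" --pt "0.005 0 0.001 0 0 0 0.04" --pt "0.003 0 0.001 0 0 0 0.04" --pt "0.002 0 0.001 0 0 0 0.04" --pt "0 0 0.001 0 0 0 0.04"

```text
time: 20.25
tool_pos: [481.2, 94.5, 135.5]
eef_rot: [-2.342, -2.087, -0.005]
wrist_force: [0.3, 0.4, -1.5]
gripper_width: 0.582
```

```bash
python3 v.py s10 480 115.5
```

```text
t 20.25 pos [481.2  94.5 135.5] yaw 1.456 F [ 0.3  0.4 -1.5] w 54.1 j [ 0.14 -0.26  1.93  0.01  1.47  0.25]
rows needed 0.51 worldd [-1.2 21.   0. ] rel [-0.001 -0.005  0.   ]
[0.0042, -0.0007, 0.0, -0.0, -0.001, 0.0, None]
[0.0042, -0.0007, 0.0, -0.0, -0.001, 0.0, None]
[0.0042, -0.0007, 0.0, -0.0, -0.001, 0.0, None]
[0.0042, -0.0007, 0.0, -0.0, -0.001, 0.0, None]
[0.0042, -0.0007, 0.0, -0.0, -0.001, 0.0, None]
tilt [-0.0004  0.005 ]
```

View pics/s10.png

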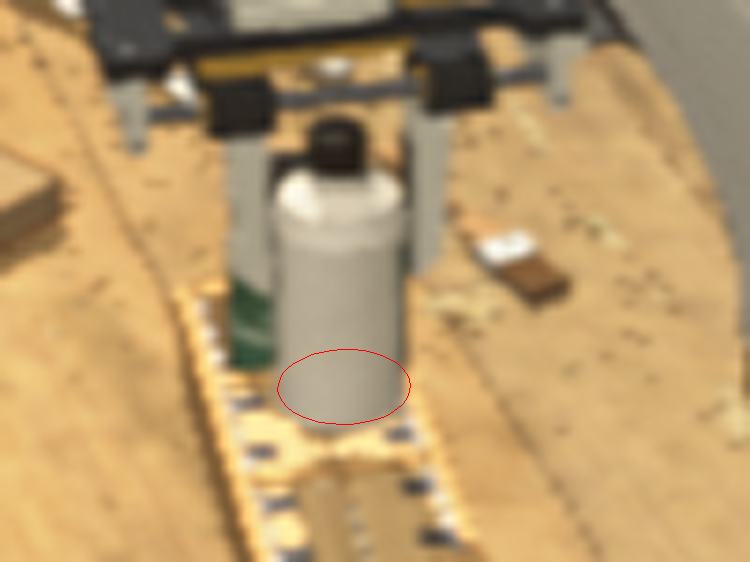

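>>> send_rows --pt "0.004 0 0.001 0 0.001 0 0.04" --pt "0.006 -0.001 0.002 0 0.001 0 0.04" --pt "0.005 -0.001 0.002 0 0.001 0 0.04" --pt "0.003 -0.001 0.002 0 0.001 0 0.04" --pt "0.001 0 0.001 0 0 0 0.04"

```text
time: 20.72
tool_pos: [480.6, 113.2, 126.6]
eef_rot: [-2.344, -2.081, -0.009]
wrist_force: [-0.2, -0.6, -2.0]
gripper_width: 0.581
```

```bash
python3 v.py s11 480 116.5
```

```text
t 20.72 pos [480.6 113.2 126.6] yaw 1.452 F [-0.2 -0.6 -2. ] w 54.0 j [ 0.17 -0.25  1.94  0.01  1.45  0.29]
rows needed 0.08 worldd [-0.6  3.3  0. ] rel [-0.001 -0.009 -0.004]
[0.0006, -0.0002, 0.0, -0.0, -0.002, -0.001, None]
[0.0006, -0.0002, 0.0, -0.0, -0.002, -0.001, None]
[0.0006, -0.0002, 0.0, -0.0, -0.002, -0.001, None]
[0.0006, -0.0002, 0.0, -0.0, -0.002, -0.001, None]
[0.0006, -0.0002, 0.0, -0.0, -0.002, -0.001, None]
tilt [-0.0002  0.0092]
```

View pics/s11.png

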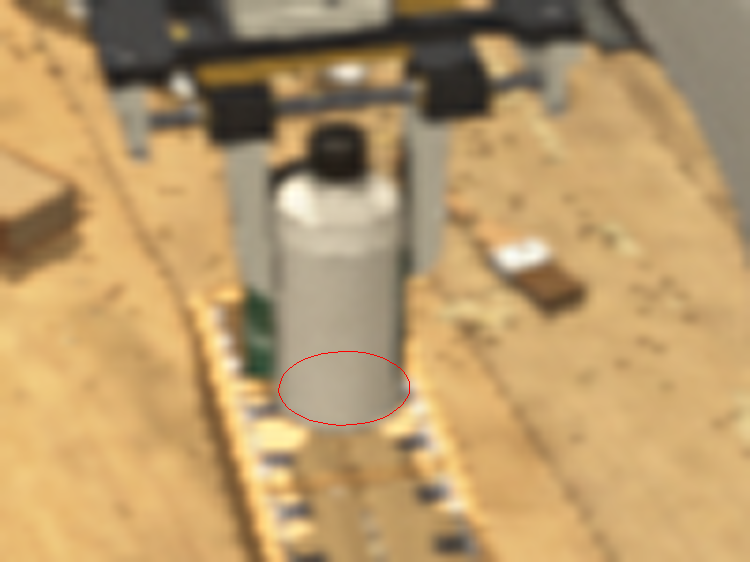

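>>> send_rows --pt "0.002 0 0.002 0 -0.003 0 0.04" --pt "0.002 0 0.003 0 -0.003 0 0.04" --pt "0.001 0 0.003 0 -0.003 0 0.04" --pt "0 0 0.003 0 -0.001 0 0.04" --pt "0 0 0.001 0 0 0 0.04"

```text
time: 21.18
tool_pos: [481.3, 118.9, 113.3]
eef_rot: [2.348, 2.086, -0.004]
wrist_force: [-0.4, 0.3, -2.3]
gripper_width: 0.581
```

```bash
sed -i 's/57\.4/59.4/' v.py; python3 v.py s12 480 116.5
```

```text
t 21.18 pos [481.3 118.9 113.3] yaw 1.452 F [-0.4  0.3 -2.3] w 54.0 j [ 0.19 -0.23  1.95 -0.    1.43  0.31]
rows needed 0.07 worldd [-1.3 -2.4  0. ] rel [-0.001  0.002 -0.003]
[-0.0005, -0.0002, 0.0, -0.0, 0.0, -0.001, None]
[-0.0005, -0.0002, 0.0, -0.0, 0.0, -0.001, None]
[-0.0005, -0.0002, 0.0, -0.0, 0.0, -0.001, None]
[-0.0005, -0.0002, 0.0, -0.0, 0.0, -0.001, None]
[-0.0005, -0.0002, 0.0, -0.0, 0.0, -0.001, None]
tilt [-0.0015 -0.0021]
```

View pics/s12.png

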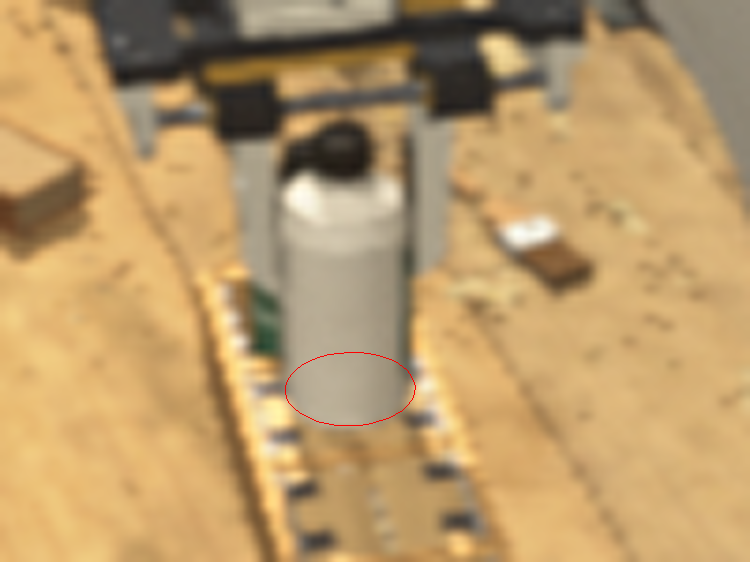

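Relative to the divider (row 455), the base sits about 2 mm too far +y. I'll shift back and push down.

>>> send_rows --pt "-0.0015 -0.0005 0 0 0.001 0 0.04" --pt "-0.001 0 0.001 0 0.001 0 0.04" --pt "0 0 0.002 0 0 0 0.04" --pt "0 0 0.002 0 0 0 0.04" --pt "0 0 0.002 0 0 0 0.04"

```text
time: 21.65
tool_pos: [480.6, 115.9, 106.4]
eef_rot: [-2.349, -2.085, 0.0]
wrist_force: [-1.0, 0.7, 2.4]
gripper_width: 0.581
```

>>> send_rows --pt "0 0 0.002 0 0 0 0.04" --pt "0 0 0.002 0 0 0 0.04" --pt "0 0 0.002 0 0 0 0.04" --pt "0 0 0.002 0 0 0 0.04" --pt "0 0 0.002 0 0 0 0.04"

```text
time: 22.07
tool_pos: [481.7, 116.0, 97.4]
eef_rot: [2.349, 2.085, 0.004]
wrist_force: [-0.6, -0.3, 5.1]
gripper_width: 0.582
```

```bash
python3 v.py s13 480 116.5
```

```text
t 22.07 pos [481.7 116.   97.4] yaw 1.452 F [-0.6 -0.3  5.1] w 54.2 j [ 0.18 -0.23  1.97  0.    1.4   0.3 ]
rows needed 0.04 worldd [-1.7  0.5  0. ] rel [ 0.003 -0.001 -0.004]
[0.0001, -0.0004, -0.0, 0.001, -0.0, -0.001, None]
[0.0001, -0.0004, -0.0, 0.001, -0.0, -0.001, None]
[0.0001, -0.0004, -0.0, 0.001, -0.0, -0.001, None]
[0.0001, -0.0004, -0.0, 0.001, -0.0, -0.001, None]
[0.0001, -0.0004, -0.0, 0.001, -0.0, -0.001, None]
tilt [0.0029 0.0009]
```

View pics/s13.png

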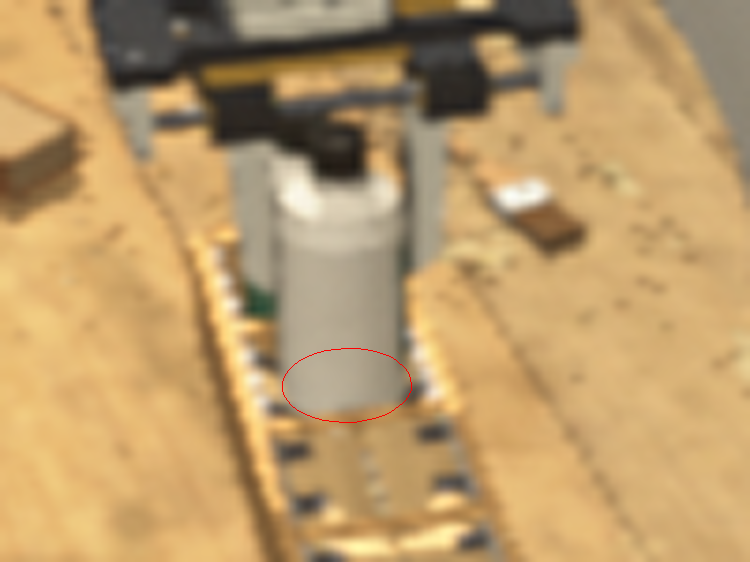

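The base is inside the walls (38 mm), lateral force is negligible, so I continue down.

>>> send_rows --pt "0 -0.0005 0.003 0.001 0 0 0.04" --pt "0 -0.0005 0.003 0.001 0 0 0.04" --pt "0 -0.0005 0.003 0.001 0 0 0.04" --pt "0 0 0.003 0.001 0 0 0.04" --pt "0 0 0.003 0 0 0 0.04"

```text
time: 22.53
tool_pos: [480.5, 116.3, 81.6]
eef_rot: [-2.348, -2.085, -0.001]
wrist_force: [0.3, -0.2, 1.7]
gripper_width: 0.582
```

>>> send_rows --pt "0 0 0.002 0 0 0 0.04" --pt "0 0 0.002 0 0 0 0.04" --pt "0 0 0.002 0 0 0 0.04" --pt "0 0 0.001 0 0 0 0.04" --pt "0 0 0.001 0 0 0 0.04"

```text
time: 22.95
tool_pos: [479.9, 116.2, 71.3]
eef_rot: [-2.348, -2.084, 0.001]
wrist_force: [-0.7, -0.6, 0.8]
gripper_width: 0.58
```

```bash
python3 - <<'E'
from station import robot
from h import *
st(robot)
E
```

```text
t 22.95 pos [479.9 116.2  71.3] yaw 1.452 tilt [-0.002  0.001] F [-0.7 -0.6  0.8] w 53.9 j [ 0.18 -0.21  2.    0.    1.35  0.3 ]
```

>>> send_rows --pt "0 0 0.0015 -0.001 0 0 0.04" --pt "0 0 0.001 -0.001 0 0 0.04" --pt "0 0 0.001 0 0 0 0.04" --pt "0 0 0.0007 0 0 0 0.04" --pt "0 0 0.0005 0 0 0 0.04"

```text
time: 23.37
tool_pos: [479.7, 116.1, 65.7]
eef_rot: [-2.349, -2.085, -0.0]
wrist_force: [-0.0, -0.1, -0.7]
gripper_width: 0.583
```

```bash
python3 - <<'E'
from station import robot
from h import *
st(robot)
E
```

```text
t 23.37 pos [479.7 116.1  65.7] yaw 1.452 tilt [-0.001  0.001] F [-0.  -0.1 -0.7] w 54.2 j [ 0.19 -0.2   2.    0.    1.34  0.3 ]
```

>>> send_rows --pt "0 0 0.001 0 0 0 0.04" --pt "0 0 0.0005 0 0 0 0.04" --pt "0 0 0.0005 0 0 0 0.04" --pt "0 0 0.0005 0 0 0 0.04" --pt "0 0 0.0005 0 0 0 0.04"

```text
time: 23.78
tool_pos: [479.8, 116.4, 65.3]
eef_rot: [-2.349, -2.085, -0.001]
wrist_force: [-3.8, -1.0, 5.4]
gripper_width: 0.581
```

Floor reached at base ≈ 6 mm, 5 N. Release and retreat.

>>> send_rows --pt "0 0 0 0 0 0 0.065" --pt "0 0 0 0 0 0 0.075" --pt "0 0 0 0 0 0 0.09" --pt "0 0 -0.002 0 0 0 0.09" --pt "0 0 -0.01 0 0 0 0.09"

```text
time: 24.2
tool_pos: [479.1, 116.3, 76.2]
eef_rot: [-2.348, -2.084, 0.002]
wrist_force: [-0.5, 0.2, -0.1]
gripper_width: 0.893
```

>>> send_rows --pt "0 0 -0.015 0 0 0 0.093" --pt "0 0 -0.02 0 0 0 0.093" --pt "0 0 -0.03 0 0 0 0.093" --pt "0 0 -0.035 0 0 0 0.093" --pt "-0.01 0 -0.03 0 0 0 0.093"

```text
time: 24.62
tool_pos: [475.8, 106.4, 209.3]
eef_rot: [-2.344, -2.082, 0.013]
wrist_force: [0.7, -0.4, 1.0]
gripper_width: 1.002
```

>>> send_rows --pt "-0.03 0 0 0 0 0 0.093" --pt "-0.04 0 0 0 0 0 0.093" --pt "-0.04 0 0 0 0 0 0.093" --pt "-0.03 0 0 0 0 0 0.093" --pt "-0.01 0 0 0 0 0 0.093"

```text
time: 25.03
tool_pos: [459.0, -46.3, 223.1]
eef_rot: [2.34, 2.092, 0.005]
wrist_force: [-0.4, 1.4, 0.6]
gripper_width: 0.999
```

>>> send_rows --pt "0 0 0 0 0 0 0.093" --pt "0 0 0 0 0 0 0.093" --pt "0 0 0 0 0 0 0.093" --pt "0 0 0 0 0 0 0.093" --pt "0 0 0 0 0 0 0.093"

```text
time: 25.45
tool_pos: [458.8, -46.9, 225.7]
eef_rot: [2.342, 2.088, 0.007]
wrist_force: [-0.4, -0.5, 0.3]
gripper_width: 1.001
```

```bash
python3 - <<'E'
from station import robot
from h import *
st(robot)
c=robot.camera("side"); cv2.imwrite("pics/s14.png",cv2.resize(c["frame"][130:350,190:390,::-1],None,fx=2.7,fy=2.7,interpolation=cv2.INTER_CUBIC))
c=robot.camera("top"); cv2.imwrite("pics/t14.png",cv2.resize(c["frame"][140:275,140:460,::-1],None,fx=2.5,fy=2.5,interpolation=cv2.INTER_CUBIC))
E
```

```text
t 25.45 pos [458.8 -46.9 225.7] yaw 1.456 tilt [ 0.007 -0.   ] F [-0.4 -0.5  0.3] w 93.1 j [-0.16 -0.37  1.87  0.    1.63 -0.04]
```

View pics/s14.png

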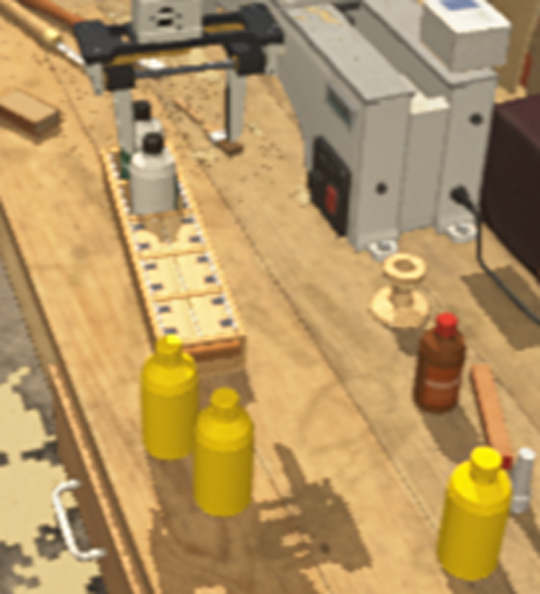

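View pics/t14.png

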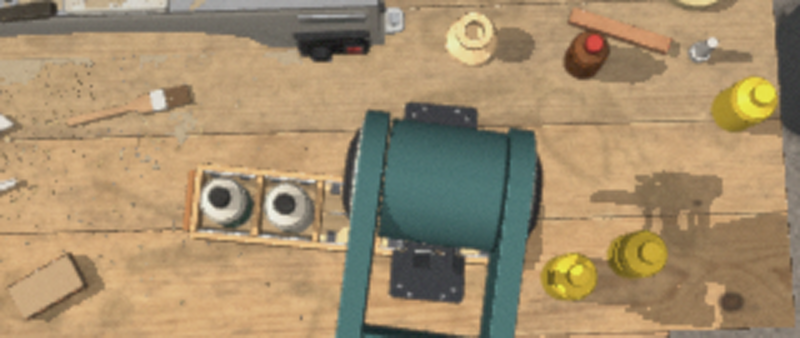

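Both bottles stand upright in cells 5 and 4, at (225,203) and (288,208) in the top view. The bystanders have not moved and the arm is clear, so I'm handing in.

```bash
python3 -c "
from station import robot
print(robot.finish_job())"
```

```text
the job is handed in; nothing more can be done
None
```

Both white bottles are in the crate, one in cell 5 and one in cell 4. I handed the job in at about 25.6 s.

- **Finding the cells:** I pressed the flaps of cells 5 and 4. Both gave way to about 15 mm below the wall tops at 3.4 N or less, so both are empty. I did not touch the flaps of the other three cells.
- **Placing:** Each bottle went through the flaps with about 5 N of vertical force and almost no sideways force. Each met the cell floor at 5–7 N with its base at about 6 mm, the expected floor height.
- **Last checks:** The final side and top pictures show both bottles upright in their cells. The candle cup, brown bottle, wood block and yellow bottles are where they were, and the gripper is open and clear with about zero wrist force.
- **Disagreement:** The two cameras differed by about 5 mm on the crate's y position. I aimed between them and checked each bottle against the cell divider in the side view before pushing down.

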